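Bed down the fuse holders and lock the case

TASK

Get the red case ready to roll: take the stray brass standoff out of it and put it in the aluminium tray, and spread the heaped ceramic fuse holders over the case floor in a single even layer with a good 20 mm clear between neighbours, so that they cannot chip one another. Then shut the lid, and push in and turn its captive screw-knob clockwise a quarter turn until it is caught and stays in. Leave the power brick, the iron weight and the solder reel where they are.

Things in the scene. Friction and masses are not known exactly. Their poses are not given: they have to be found in the camera images.
- case: red steel parts case, fixed; outer 166 mm (its x) by 256 mm (its y) by 52 mm tall without the lid; walls 3 mm, floor 4 mm thick (inside 160 by 250 mm); origin at the centre of its underside, x points away from the side with the knob's catch to the hinge side, y to the left, z up. The catch is a steel block on the middle of the outside of its -x wall
- lid_hinge (a point): middle of the lid's hinge axis: on the case's far (+x) rim, 83 mm in x and 52 mm up from the case's origin; the axis runs along the case's y
- lid (a joint): hinged lid of the case, rad: 0 shut flat on the rim, about 1.57 upright, leaning back at the start (1.75 to 1.9); stiff hinge (0.5 N m of friction), it stays where it is left, or sinks slowly at most. Lid plate 168 mm from hinge to free edge, 258 mm wide, 3 mm thick; a tongue 70 mm wide in the middle of the free edge reaches to 217 mm from the hinge and carries the knob on its outer (top) face, 191 mm from the hinge
- knob_grip (a point): centre of the bar grip of the captive quarter-turn screw-knob on the lid's tongue: bar 44 mm long (along this point's y), 14 mm wide (its x), 28 mm tall, standing on a disc of 48 mm diameter; the disc's top is 14 mm below this point. With the lid shut the point is 87 mm above the case's underside and z is up
- knob_push (a joint): how far the spring-loaded knob is pushed in towards the lid, m: 0 out, 0.010 fully in; the spring takes 2 N to start and 7 N fully in. With the lid shut and the knob pushed in more than about 8.5 mm its cross pin passes under the catch; turned there and let go, it stays in at 7 to 8 mm
- knob_turn (a joint): turn of the knob, rad, growing clockwise as seen from above the shut lid; stops at -0.5 and 1.55; starts between -0.28 and 0. At 0 the bar lies along the case's y, at 1.55 along its x. With the lid shut and the knob not pushed in, the catch blocks it at about 0.17; fully locked near 1.4 to 1.55
- tray: shallow open aluminium tray, fixed, outer 120 by 120 mm, 22 mm tall, walls 3 mm, floor 3 mm; origin at the centre of its underside
- standoff_center (a point): centre (half-way up) of the stubby brass hex standoff, 20 mm across flats, 26 mm tall, about 60 g; starts standing inside the case near its left end
- standoff: the same standoff, origin at the centre of its underside
- holder_a_center (a point): centre (half-way up) of a cream ceramic fuse holder: octagonal block 30 mm across flats, 32.5 mm across corners, 28 mm tall, about 45 g, brass disc on top; all holders are alike; five or six of them start heaped inside the case and some of them may be absent
- holder_b_center (a point): centre (half-way up) of a cream ceramic fuse holder: octagonal block 30 mm across flats, 32.5 mm across corners, 28 mm tall, about 45 g, brass disc on top; all holders are alike; five or six of them start heaped inside the case and some of them may be absent
- holder_c_center (a point): centre (half-way up) of a cream ceramic fuse holder: octagonal block 30 mm across flats, 32.5 mm across corners, 28 mm tall, about 45 g, brass disc on top; all holders are alike; five or six of them start heaped inside the case and some of them may be absent
- holder_d_center (a point): centre (half-way up) of a cream ceramic fuse holder: octagonal block 30 mm across flats, 32.5 mm across corners, 28 mm tall, about 45 g, brass disc on top; all holders are alike; five or six of them start heaped inside the case and some of them may be absent
- holder_e_center (a point): centre (half-way up) of a cream ceramic fuse holder: octagonal block 30 mm across flats, 32.5 mm across corners, 28 mm tall, about 45 g, brass disc on top; all holders are alike; five or six of them start heaped inside the case and some of them may be absent
- holder_f_center (a point): centre (half-way up) of a cream ceramic fuse holder: octagonal block 30 mm across flats, 32.5 mm across corners, 28 mm tall, about 45 g, brass disc on top; all holders are alike; five or six of them start heaped inside the case and some of them may be absent
- holder_g_center (a point): centre (half-way up) of a cream ceramic fuse holder: octagonal block 30 mm across flats, 32.5 mm across corners, 28 mm tall, about 45 g, brass disc on top; all holders are alike; five or six of them start heaped inside the case and some of them may be absent
- power_brick: bystander: beige plastic power brick, 65 by 120 by 34 mm, origin under its centre; leave it alone
- iron_weight: bystander: dull blue cast-iron weight, 74 mm diameter, 58 mm tall, origin under its centre; leave it alone
- solder_reel: bystander: reel of solder, 56 mm diameter, 40 mm tall, origin under its centre; leave it alone
Not all that is in view belongs to the job. What is shaped like the part that bears holder_g_center but orange or turquoise is not meant.

How it is judged (in metres and radians):
On the way, in this order (a step that is already met when the one before it is completed fails the run):
1. the standoff is in the tray and the holders lie spread in one layer in the case (x of holder_a_center in the frame of case between -0.081 and 0.081 m and y of holder_a_center in the frame of case between -0.126 and 0.126 m and z of each of holder_a_center, holder_b_center, holder_c_center, holder_d_center, holder_e_center, holder_f_center, holder_g_center in the frame of case below 0.024 m and x of holder_b_center in the frame of case between -0.081 and 0.081 m and y of holder_b_center in the frame of case between -0.126 and 0.126 m and x of holder_c_center in the frame of case between -0.081 and 0.081 m and y of holder_c_center in the frame of case between -0.126 and 0.126 m and x of holder_d_center in the frame of case between -0.081 and 0.081 m and y of holder_d_center in the frame of case between -0.126 and 0.126 m and x of holder_e_center in the frame of case between -0.081 and 0.081 m and y of holder_e_center in the frame of case between -0.126 and 0.126 m and x of holder_f_center in the frame of case between -0.081 and 0.081 m and y of holder_f_center in the frame of case between -0.126 and 0.126 m and x of holder_g_center in the frame of case between -0.081 and 0.081 m and y of holder_g_center in the frame of case between -0.126 and 0.126 m and horizontal distance between holder_a_center and holder_b_center above 0.048 m and horizontal distance between each of holder_a_center, holder_b_center and holder_c_center above 0.048 m and horizontal distance between each of holder_a_center, holder_b_center, holder_c_center and holder_d_center above 0.048 m and horizontal distance between each of holder_a_center, holder_b_center, holder_c_center, holder_d_center and holder_e_center above 0.048 m and horizontal distance between each of holder_a_center, holder_b_center, holder_c_center, holder_d_center, holder_e_center and holder_f_center above 0.048 m and horizontal distance between each of holder_a_center, holder_b_center, holder_c_center, holder_d_center, holder_e_center, holder_f_center and holder_g_center above 0.048 m and x of standoff_center in the frame of tray between -0.057 and 0.057 m and y of standoff_center in the frame of tray between -0.057 and 0.057 m and z of standoff_center in the frame of tray below 0.028 m), for 0.2 s.
2. the lid is shut (value of joint lid below 0.04 rad), for 0.2 s.
3. the knob is pushed in and turned (value of joint lid below 0.04 rad and value of joint knob_turn above 1.15 rad and value of joint knob_push above 0.005 m), for 0.2 s.
At the end, for the whole second after the job is handed in: Every holder that is present lies on the case floor (centre less than 24 mm above the case's underside), centres at least 48 mm apart; the standoff lies inside the tray, at rest; the lid is shut within 0.04 rad; the knob is turned past 1.15 rad and held in by at least 5 mm (all of step 1 and all of step 3 and linear speed of standoff below 0.02 m/s); the robot touches nothing.
It fails at once if the power brick is shifted by more than 30 mm (distance of power_brick from where it was at the start of the episode above 0.03 m).
It fails at once if the iron weight is shifted by more than 30 mm (distance of iron_weight from where it was at the start of the episode above 0.03 m).
It fails at once if the solder reel is shifted by more than 30 mm (distance of solder_reel from where it was at the start of the episode above 0.03 m).
Of holder_d, holder_e, holder_f, holder_g only 2 to 3 are there at a start; the rules pass over those that are not, and their reading is None.
At some moment in a run one of standoff may be knocked a few centimetres aside while the robot is not near it.
Once in a run the grip may slacken for a moment while it holds something.
It also fails if it takes over 200 s, if anything falls off the work surface, if the arm or the gripper's body presses on something with over 40 N, if the wrist force passes 120 N, or if a joint passes its speed limit or range.

ROBOT

A 6-joint arm with a two-finger parallel gripper is mounted at the origin on the work surface. World frame = base frame: x ahead of the robot, y to its left, z up, the work surface at z = 0. Lengths are in mm, angles in rad, forces in N, time in s.
With the tool pointing down it reaches from about 350 to 875 mm from the base axis. Payload 4.2 kg.
Tool frame: the origin (TCP) lies between the finger pads; the fingertips stand 19 mm ahead of it and the grasp point (between the pads) is the TCP; y points along the fingers, z is the direction in which the jaws open and shut, and the axes are right-handed (so a half turn about y gives the same grasp; the last joint's range is limited). The gripper opens to 85 mm and grips with 20 to 120 N. Pads are 22 mm wide; open, the fingers measure 114 mm over their backs; the gripper's body (76 mm by 85 mm) begins 54 mm behind the grasp point. The pads swing forward as they close: fully open they stand 13 mm farther back than shut.
Start: joints at [-1.053, 0.385, 0.008, 0, -1.194, -0.259], TCP at [159.967, -604.16, 250.312] pointing down, gripper open.
Joint ranges: [-3.14, 3.14], [-1.21, 2.06], [-1.07, 1.41], [-3.16, 2.05], [-2.99, -0.16], [-3.1, 3.1]. Speed limits (rad/s): [2.79, 2.79, 3.14, 3.14, 3.14, 3.14].

INTERFACE

Orientations are given as a unit quaternion [x, y, z, w].
In Python, from bench import arm gives the robot as it stands.
- The arm moves only by the shell command python3 -m inch 'ROWS'. ROWS is JSON, a list of rows, each a list of 7 numbers: the opening, from 0 (shut) to 1 (fully open), then the shift along the tool's x, y, z in cm, then the turn, a rotation vector about the tool's x, y, z in degrees. A call has 1 to 20 rows; each row is the pose to reach, as a shift and turn from the pose commanded when the call began, along the tool's axes at that moment; what a row does not reach only later rows make up. A row lasts 1/12 s, in which the tool goes at most 41.7 mm and 7.16 degrees, less where a joint would pass 70% of its speed; a pose out of reach is approached as far as the arm can. A call with a gripper value outside its range is refused whole. The fingers move at their own pace and stop on an object; the grip force is fixed at half the most. Time passes only in rows, so rows that repeat a pose let the fingers close. It gives the time, the measured TCP pose, the force and the opening at its end, in the units of the state.
- arm.read_state(): the state, without advancing time (a new reading comes with each control period).
- arm.get_image(name): name is "scene" or "side" or "wrist"; returns the picture (480x640x3 uint8, red, green, blue); there is no depth.
- arm.camera_params(name): a dict with "fx", "fy", "cx", "cy" (pixels), "D" ([k1, k2, p1, p2, k3] as OpenCV has them; the pictures are not rectified), "rvec" (rotation vector, rad) and "tvec" (3), from world to camera coordinates, as OpenCV has them. Camera axes: x right, y down, z forward; pixel columns grow to the right and rows downward; lengths in mm; the calibration is good to about 2 mm. A picture is of the moment at which its call begins: read the wrist's pose just before it. camera_params takes no time and is no camera call; for the wrist camera it gives the pose at the moment of the call.
- arm.job_done(): hands the job in, once; it reports no verdict.
Trained networks look in the newest picture that a camera, given by its name, has taken for a name from the list of things; names that differ only in an ending like _2 or _b are one class to them, and where a whole thing is asked for, a point or a joint stands for the part that bears it (a point fixed in the world has none). Each returns a list of dicts, best first, with "conf" (0 to 1); they miss things now and then, are a little off and sometimes report something else, mostly with a low value. They report only what shows in the picture. A call takes as long as a camera call. They do not tell look-alikes from the thing itself.
- arm.masks_of(label, camera): "mask" (480x640 bool, what is visible of it) and "extent" ([left, top, width, height] in pixels, round what is visible of it).
The state is a dict: "clock": time; "joints": joint angles; "joint_vel": joint speeds; "joint_efforts": joint torques, N m; "position": TCP position; "ee_rot": TCP orientation; "contact_force": force on the tool from outside, world axes, zero at the start; "wrist_torque": the same for the moment, N m; "gripper_width": finger opening in mm.
Only numpy, scipy, OpenCV 4.12 (cv2) and the standard library are available. Lean on these libraries where they do the work, as an engineer would, in place of code of your own. Each camera call takes 0.05 s, during which the arm holds its last target.

## Working session

There is one attempt and no reset: what is moved stays moved. The work goes in short steps, Python scripts to look and compute and a shell command to move; the robot and the scene stay as the last step left them, time stands still between calls to the robot, and variables do not carry over. Pictures are saved under pics/ and viewed, and the job is handed in when it is done.

```bash
ls; mkdir -p pics; python3 - <<'E'
from bench import arm
import cv2
s=arm.read_state(); print({k:(v if not hasattr(v,'tolist') else v.tolist()) for k,v in s.items()})
for n in("scene","side","wrist"):
    im=arm.get_image(n); cv2.imwrite(f"pics/a_{n}.png",im[:,:,::-1]); print(n,arm.camera_params(n))
E
```

```text
pics
{'clock': 0.0, 'joints': [-1.053413820435902, 0.385529016385969, 0.006627838369295932, -0.000515702760499195, -1.1940103152745891, -0.25860752066579923], 'joint_vel': [-5.7119483611746305e-05, 0.0009874987996993617, -0.0010830369312439148, 3.722961404671791e-05, 2.9347633201725457e-05, -0.0007194182150859776], 'joint_efforts': [0.0005417990723799448, -39.22905921936035, 18.840583562850952, 4.1863685846328735, -0.004605496069416404, 6.428845722439291e-06], 'position': [159.82192333355547, -603.6515755823406, 249.23648081971388], 'ee_rot': [-0.7004480633637619, -0.09104289904483281, 0.09129501080531094, 0.7019607696057708], 'contact_force': [0.5113258904506927, 0.04618992135290122, 0.48663545801796926], 'wrist_torque': [-0.0219530313930142, -0.028545113338227828, 0.041790497939596404], 'gripper_width': 85.54318715915994}
scene {'fx': 574.8703084976147, 'fy': 574.8703084976147, 'cx': 324.92233514017414, 'cy': 238.0135753692773, 'D': array([-0.16185892,  0.        ,  0.        ,  0.        ,  0.        ]), 'rvec': array([ 2.14496427,  1.21218532, -0.44104485]), 'tvec': array([-295.08635007, -302.23000662, 1546.74147665])}
side {'fx': 557.4055573631744, 'fy': 557.4055573631744, 'cx': 320.8675161426575, 'cy': 243.30179228040035, 'D': array([0.04035603, 0.        , 0.        , 0.        , 0.        ]), 'rvec': array([ 0.63807066, -2.5800367 ,  1.2359817 ]), 'tvec': array([ 464.66599389,  218.37935448, 1083.2498874 ])}
wrist {'fx': 422.15314520873784, 'fy': 422.15314520873784, 'cx': 320.86423329450486, 'cy': 240.3831697150215, 'D': array([-0.06282075,  0.        ,  0.        ,  0.        ,  0.        ]), 'rvec': array([-1.79973471, -2.33695076, -0.33838524]), 'tvec': array([624.27871028, -36.81228916, 379.42842742])}
```

View pics/a_scene.png

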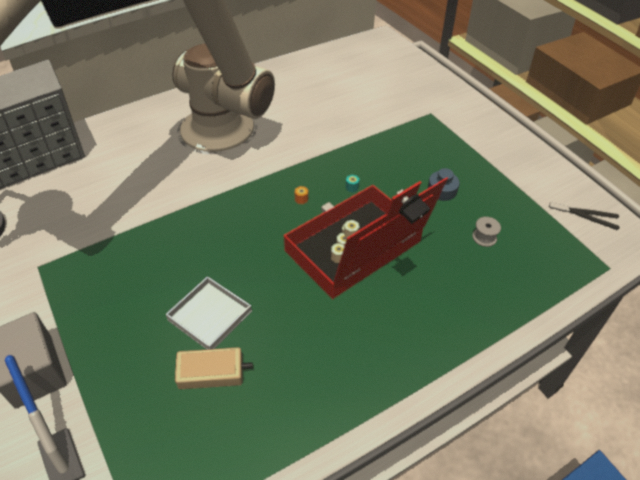

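View pics/a_side.png

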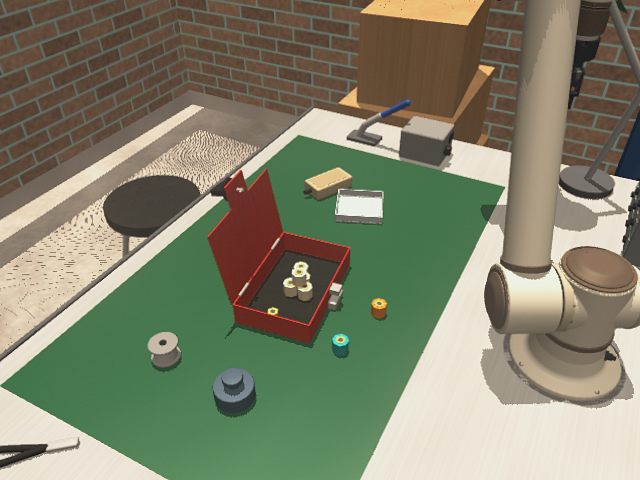

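View pics/a_wrist.png

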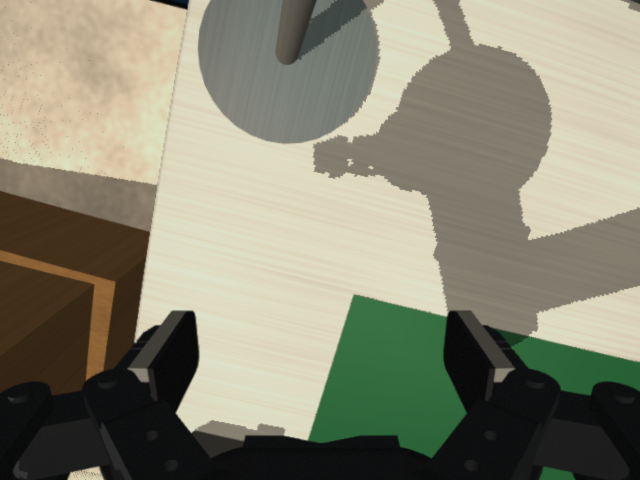

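The scene view shows the red case at about (360,240) with its lid leaning back, the tray at (208,312), the brick at (210,367), the weight at (445,183) and the reel at (487,230). Two look-alikes stand outside the case: orange (301,194) and turquoise (352,183). The side view shows a heap of cream holders near (298,280) and something at (272,312) by the near wall.

```bash
cat > h.py <<'E'
import numpy as np, cv2
from scipy.spatial.transform import Rotation as R
from bench import arm
def cam(n):
    p=arm.camera_params(n) if isinstance(n,str) else n
    K=np.array([[p['fx'],0,p['cx']],[0,p['fy'],p['cy']],[0,0,1.]])
    return K,np.array(p['D'],float),np.array(p['rvec'],float),np.array(p['tvec'],float)
def proj(n,P):
    K,D,r,t=cam(n); return cv2.projectPoints(np.asarray(P,float).reshape(-1,1,3),r,t,K,D)[0].reshape(-1,2)
def ray(n,uv):
    K,D,r,t=cam(n); q=cv2.undistortPoints(np.asarray(uv,float).reshape(-1,1,2),K,D).reshape(-1,2)
    M=cv2.Rodrigues(r)[0]; d=np.c_[q,np.ones(len(q))]@M; return -M.T@t, d/np.linalg.norm(d,axis=1)[:,None]
def onz(n,uv,z):
    c,d=ray(n,uv); return c+d*((z-c[2])/d[:,2])[:,None]
def tri(obs):
    A=np.zeros((3,3));b=np.zeros(3);L=[]
    for n,uv in obs:
        c,d=ray(n,[uv]); d=d[0]; Q=np.eye(3)-np.outer(d,d); A+=Q;b+=Q@c; L.append((Q,c))
    X=np.linalg.solve(A,b); return X,[float(np.linalg.norm(Q@(X-c))) for Q,c in L]
def save(n,name,crop=None,sc=1,im=None):
    if im is None: im=arm.get_image(n)
    if crop: x,y,w,h=crop; im=im[y:y+h,x:x+w]
    if sc!=1: im=cv2.resize(im,None,fx=sc,fy=sc,interpolation=cv2.INTER_CUBIC)
    cv2.imwrite(f"pics/{name}.png",im[:,:,::-1])
def st():
    s=arm.read_state(); print('t',round(s['clock'],2),'pos',np.round(s['position'],1),'F',np.round(s['contact_force'],1),'w',round(s['gripper_width'],1)); M=R.from_quat(s['ee_rot']).as_matrix(); return s,M
E
python3 - <<'E'
from h import *
s,M=st(); print(np.round(M,3))
save('scene','b_scene',(270,150,190,150),4.2); save('side','b_side',(190,160,180,190),3.1)
for n in('scene','side'):
  for l in('holder_a_center','standoff','tray','power_brick','iron_weight','solder_reel','case','knob_grip'):
    r=arm.masks_of(l,n); print(n,l,[(round(d['conf'],2),d['extent']) for d in r][:10])
for n in ('scene','side'): print(n, onz(n,[[208,312]] if n=='scene' else [[360,206]],3))
E
```

```text
t 0.15 pos [ 159.9 -603.8  249.5] F [-0.3  0.2  0. ] w 85.3
[[ 0.967 -0.001 -0.256]
 [ 0.256  0.002  0.967]
 [-0.    -1.     0.002]]
scene holder_a_center [(0.66, [339.2, 237.9, 4.8, 8.3]), (0.52, [399.4, 193.3, 26.2, 33.6])]
scene standoff [(0.19, [399.4, 195.8, 30.3, 26.1])]
scene tray [(0.86, [167.9, 278.5, 83.9, 74.5])]
scene power_brick [(0.57, [174.2, 348.7, 76.5, 40.6])]
scene iron_weight [(0.88, [432.4, 168.9, 25.0, 31.8]), (0.51, [165.9, 280.0, 84.8, 74.7])]
scene solder_reel [(0.69, [473.0, 218.0, 30.7, 28.5])]
scene case [(0.73, [287.8, 178.9, 157.5, 117.2]), (0.37, [175.9, 346.8, 75.3, 41.1])]
scene knob_grip [(0.82, [401.1, 193.5, 28.6, 29.8])]
side holder_a_center []
side standoff []
side tray []
side power_brick [(0.7, [303.7, 171.3, 46.5, 29.5])]
side iron_weight [(0.63, [214.4, 365.8, 39.2, 46.6])]
side solder_reel [(0.98, [147.5, 332.4, 32.0, 31.4]), (0.39, [206.5, 169.5, 73.8, 131.0])]
side case [(0.97, [210.3, 172.1, 139.6, 171.0])]
side knob_grip [(0.59, [213.5, 177.3, 27.4, 21.0])]
scene [[ 547.91723    -263.93065773    3.        ]]
side [[ 554.56999    -276.52573517    3.        ]]
```

View pics/b_scene.png

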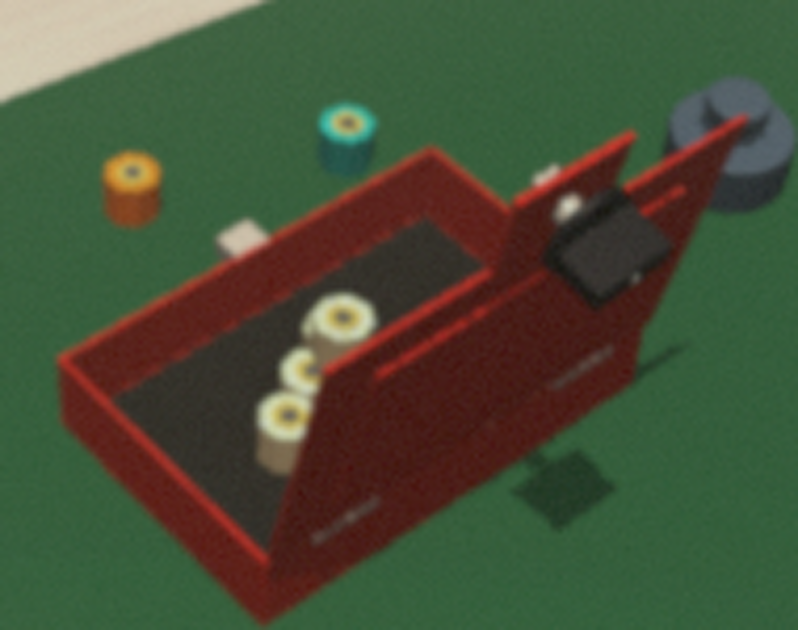

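View pics/b_side.png

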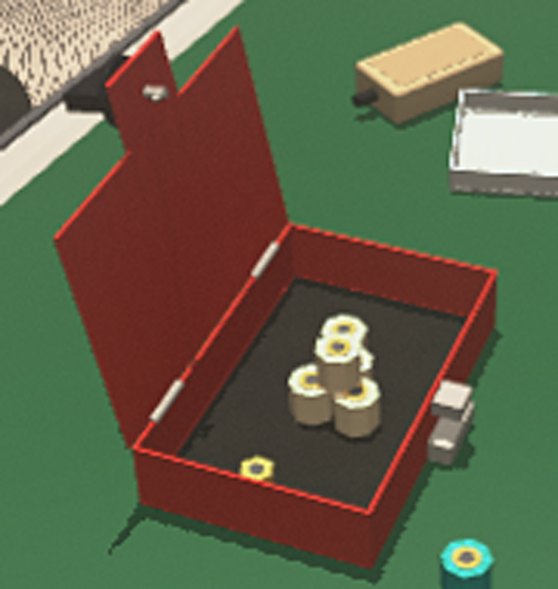

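```bash
python3 - <<'E'
from h import *
s=np.array([[137,447],[370,510],[496,271],[290,226]])/3.1+[190,160]
a=onz('side',s,52);print(a.round(1)); 
c=np.array([[62,358],[432,150],[268,562]])/4.2+[270,150]
b=onz('scene',c,52);print(b.round(1))
print([np.linalg.norm(a[i]-a[(i+1)%4]).round(1) for i in range(4)], np.linalg.norm(b[0]-b[1]),np.linalg.norm(b[0]-b[2]))
# standoff top, holder tops
t=np.array([[257,468]])/3.1+[190,160]
print('standoff',onz('side',t,30).round(1))
for z,p in((60,(337,347)),(32,(312,379)),(32,(357,390)),(32,(344,328))): print(z,onz('side',np.array([p])/3.1+[190,160],z).round(1))
for z,p in((60,(343,317)),(32,(310,370)),(32,(288,414))): print('sc',z,onz('scene',np.array([p])/4.2+[270,150],z).round(1))
tr=[[167,313],[208,278],[251,307],[208,348]]; r=onz('scene',tr,22);print(r.round(1),r.mean(0))
E
```

```text
[[607.  218.5  52. ]
 [446.6 196.7  52. ]
 [478.7 -52.8  52. ]
 [639.5 -29.1  52. ]]
[[484.4 -50.8  52. ]
 [452.8 198.   52. ]
 [646.8 -29.6  52. ]]
[np.float64(161.9), np.float64(251.5), np.float64(162.6), np.float64(249.7)] 250.87199033766856 163.72982363730867
standoff [[540.6 180.7  30. ]]
60 [[535.7  81.3  60. ]]
32 [[550.8  91.5  32. ]]
32 [[517.6  86.7  32. ]]
32 [[557.6  34.2  32. ]]
sc 60 [[538.9  82.5  60. ]]
sc 32 [[540.4  63.   32. ]]
sc 32 [[559.9  37.3  32. ]]
[[ 522.4 -338.7   22. ]
 [ 483.5 -232.4   22. ]
 [ 593.4 -188.2   22. ]
 [ 636.2 -300.6   22. ]] [ 558.86980975 -264.97343802   22.        ]
```

```bash
cat >> h.py <<'E'
CASE=np.array([544.5,84.,0]); YAW=np.radians(7.4)
def c2w(p): 
    c,s_=np.cos(YAW),np.sin(YAW); return CASE+np.array([c*p[0]-s_*p[1],s_*p[0]+c*p[1],p[2]])
def w2c(p):
    p=np.asarray(p)-CASE; c,s_=np.cos(YAW),np.sin(YAW); return np.array([c*p[0]+s_*p[1],-s_*p[0]+c*p[1],p[2]])
def down(yawdeg):  # tool x at yaw, y down
    a=np.radians(yawdeg); x=np.array([np.cos(a),np.sin(a),0]); y=np.array([0,0,-1.]); return np.c_[x,y,np.cross(x,y)]
def go(P,yawdeg=None,Rt=None):
    s=arm.read_state(); M=R.from_quat(s['ee_rot']).as_matrix(); p=np.array(s['position'])
    d=M.T@(np.asarray(P,float)-p)/10
    if Rt is None: Rt=down(yawdeg)
    rv=R.from_matrix(M.T@Rt).as_rotvec(degrees=True)
    print('go',np.round(P,1),'shift',np.round(d,2),'rot',np.round(rv,2),'rows>=',int(np.ceil(max(np.linalg.norm(d)/4.17,np.linalg.norm(rv)/7.16)))+1)
E
python3 - <<'E'
from h import *
s,M=st()
K,D,r,t=cam('wrist'); C=-cv2.Rodrigues(r)[0].T@t; print('cam in tool',M.T@(C-s['position']), 'axes', (M.T@cv2.Rodrigues(r)[0].T).round(2))
go([480,70,330],7.4)
E
```

```text
t 1.05 pos [ 160.  -604.2  250.3] F [-0.6  0.1 -0.4] w 85.3
cam in tool [ -71.94550551 -123.68208224   -0.19845106] axes [[ 0.    0.96  0.28]
 [-0.   -0.28  0.96]
 [ 1.   -0.    0.  ]]
go [480  70 330] shift [48.19 -7.97 56.98] rot [-0.    7.43  0.  ] rows>= 19
```

```bash
python3 -m inch '[[1,0,-8,0,0,0,0],[1,0,-8,0,0,0,0],[1,48.2,-8,57,0,7.4,0],[1,48.2,-8,57,0,7.4,0],[1,48.2,-8,57,0,7.4,0],[1,48.2,-8,57,0,7.4,0],[1,48.2,-8,57,0,7.4,0],[1,48.2,-8,57,0,7.4,0],[1,48.2,-8,57,0,7.4,0],[1,48.2,-8,57,0,7.4,0],[1,48.2,-8,57,0,7.4,0],[1,48.2,-8,57,0,7.4,0],[1,48.2,-8,57,0,7.4,0],[1,48.2,-8,57,0,7.4,0],[1,48.2,-8,57,0,7.4,0],[1,48.2,-8,57,0,7.4,0],[1,48.2,-8,57,0,7.4,0],[1,48.2,-8,57,0,7.4,0],[1,48.2,-8,57,0,7.4,0],[1,48.2,-8,57,0,7.4,0]]'
python3 - <<'E'
from h import *
s,M=st(); save('wrist','c_w')
go([480,70,330],7.4)
E
```

```text
clock: 2.72
position: [480.5, 72.6, 330.7]
ee_rot: [-0.705, -0.047, 0.046, 0.706]
contact_force: [0.1, 0.2, -0.4]
gripper_width: 85.2
t 2.72 pos [480.5  72.6 330.7] F [ 0.1  0.2 -0.4] w 85.2
go [480  70 330] shift [-0.45 -0.03 -0.63] rot [-0.06  0.28  0.14] rows>= 2
```

View pics/c_w.png

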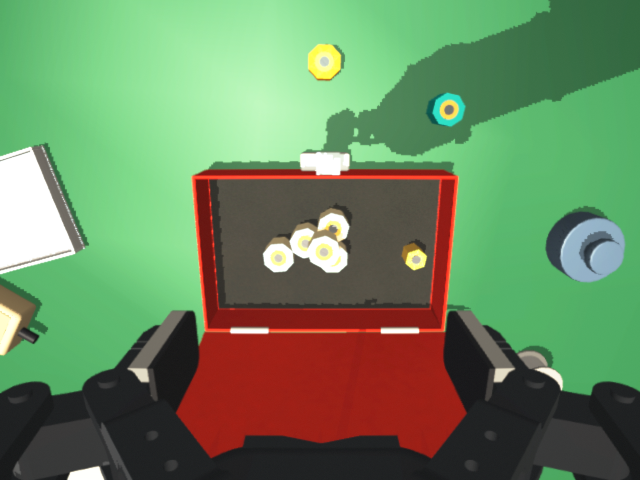

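The view from above shows the case with five holders: (278,256), (303,240), (334,226), (324,250, on top) and (333,258, partly under it). The brass standoff is at (415,258). The orange look-alike at (324,62) and the turquoise one at (449,110) are outside the case, so I'll leave them.

```bash
python3 - <<'E'
from h import *
c=onz('wrist',[[193.5,176],[457,176],[445,331],[205,331]],52);print(c.round(1),c.mean(0)); 
print([np.linalg.norm(c[i]-c[(i+1)%4]).round(1) for i in range(4)])
v=c[1]-c[0]; print(np.degrees(np.arctan2(-v[0],v[1])))
im=arm.get_image('wrist'); save('wrist','c_crop',(240,190,210,140),3.8,im)
for l in('holder_a_center','standoff'):
  for d in arm.masks_of(l,'wrist'): print(l,round(d['conf'],2),d['extent'])
E
```

```text
[[482.8 -45.8  52. ]
 [449.2 203.8  52. ]
 [612.7 228.4  52. ]
 [646.6 -25.8  52. ]] [547.81726225  90.15685638  52.        ]
[np.float64(251.8), np.float64(165.3), np.float64(256.4), np.float64(165.1)]
7.672487051494729
holder_a_center 0.8 [284.6, 220.5, 30.6, 34.2]
standoff 0.96 [400.3, 239.9, 21.7, 23.5]
```

View pics/c_crop.png

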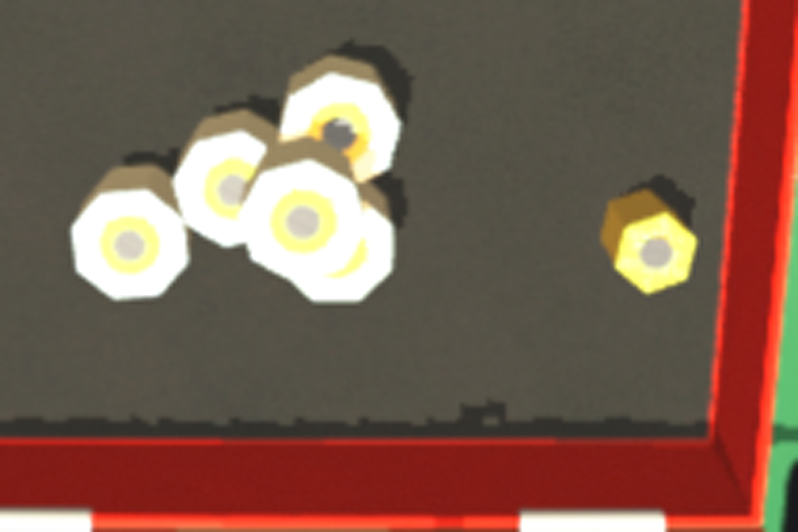

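```bash
python3 -m inch '[[1,6,4,5,0,0,0],[1,6,4,5,0,0,0],[1,6,4,5,0,0,0],[1,6,4,5,0,0,0]]'
python3 - <<'E'
from h import *
s,M=st(); save('wrist','c_w2')
for l in('holder_a_center','standoff'):
  for d in arm.masks_of(l,'wrist'): print(l,round(d['conf'],2),d['extent'])
E
```

```text
clock: 3.25
position: [533.0, 127.1, 288.2]
ee_rot: [0.706, 0.044, -0.047, -0.705]
contact_force: [0.3, -0.4, 0.2]
gripper_width: 85.6
t 3.25 pos [533.  127.1 288.2] F [ 0.3 -0.4  0.2] w 85.6
holder_a_center 0.82 [234.2, 175.8, 34.0, 37.6]
standoff 0.8 [365.3, 196.4, 27.9, 30.7]
```

View pics/c_w2.png

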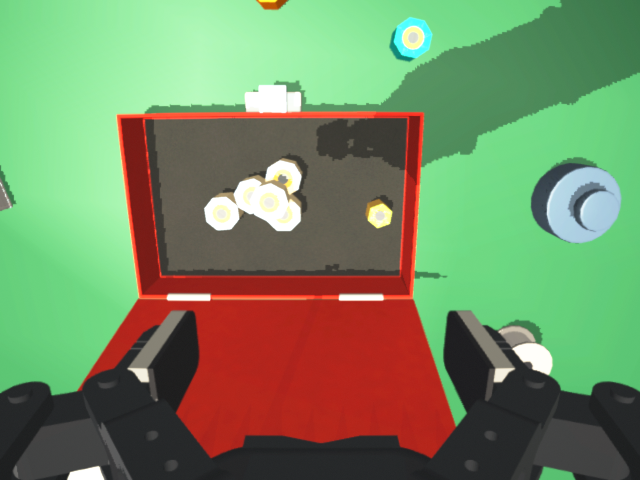

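```bash
cat >> h.py <<'E'
import pickle
def shot(name,**k):
    p=arm.camera_params('wrist'); im=arm.get_image('wrist'); pickle.dump((p,im),open(f'pics/{name}.pkl','wb')); save('wrist',name,im=im,**k); return p,im
def load(name): return pickle.load(open(f'pics/{name}.pkl','rb'))
E
python3 - <<'E'
from h import *
s,M=st(); p,im=shot('d1'); st(); save('wrist','d1c',(110,80,320,230),2.5,im)
E
```

```text
t 3.4 pos [532.7 126.2 291.4] F [0.3 0.9 0.5] w 85.3
t 3.45 pos [532.7 126.3 291.8] F [-0.4  0.3 -0.3] w 85.2
```

View pics/d1c.png

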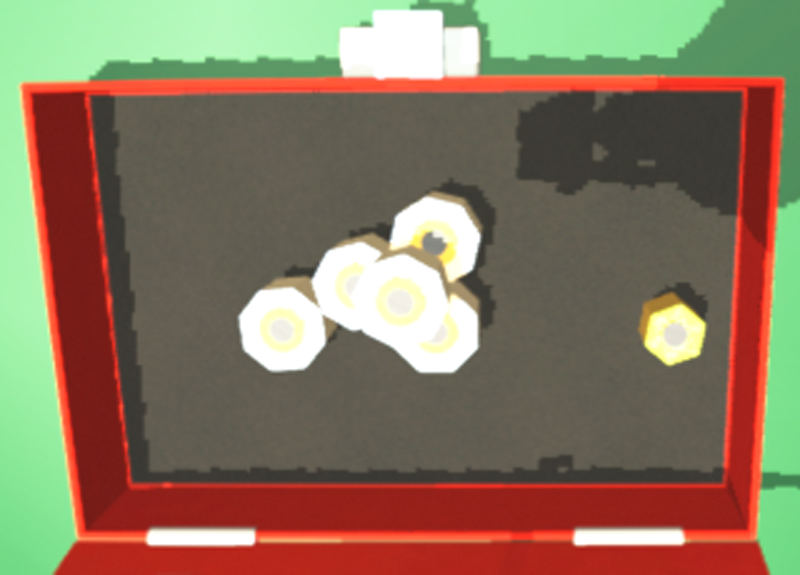

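```bash
python3 - <<'E'
from h import *
p,im=load('d1')
q=np.array([[22,84],[784,78],[756,541],[78,540]])/2.5+[110,80]
c=onz(p,q,52);print(c.round(1),c.mean(0).round(1))
print([np.linalg.norm(c[i]-c[(i+1)%4]).round(1) for i in range(4)])
v=c[1]-c[0]; print(np.degrees(np.arctan2(-v[0],v[1])));v=c[2]-c[3]; print(np.degrees(np.arctan2(-v[0],v[1])))
inn=np.array([[91,95],[743,88],[725,483],[132,485]])/2.5+[110,80]
f=onz(p,inn,4);print('floor',f.round(1),f.mean(0).round(1))
so=onz(p,np.array([[676,333]])/2.5+[110,80],30)[0]; print('standoff',so,w2c(so))
for z,u in((60,(400,300)),(32,(440,333)),(32,(352,286)),(32,(434,242)),(32,(283,329))):
  X=onz(p,np.array([u])/2.5+[110,80],z)[0]; print(z,X.round(1),w2c(X).round(1))
sd=np.array([257,468])/3.1+[190,160]
print('tri standoff',tri([('side',sd),(p,np.array([676,333])/2.5+[110,80])]))
print('tri top holder',tri([('side',np.array([337,347])/3.1+[190,160]),(p,np.array([400,300])/2.5+[110,80]),('scene',np.array([343,317])/4.2+[270,150])]))
E
```

```text
[[479.3 -51.8  52. ]
 [445.9 200.9  52. ]
 [611.  222.8  52. ]
 [643.8 -30.8  52. ]] [545.   85.3  52. ]
[np.float64(254.9), np.float64(166.6), np.float64(255.7), np.float64(165.8)]
7.526389206488124
7.366601033056762
floor [[482.8 -47.3   4. ]
 [449.6 197.3   4. ]
 [606.6 218.9   4. ]
 [639.5 -27.4   4. ]] [544.6  85.4   4. ]
standoff [540.75620802 183.31680802  30.        ] [ 9.078957   98.97179838 30.        ]
60 [535.2  82.7  60. ] [-9.3 -0.1 60. ]
32 [551.6  95.9  32. ] [ 8.6 10.9 32. ]
32 [538.1  61.9  32. ] [ -9.2 -21.   32. ]
32 [518.2  90.2  32. ] [-25.3   9.5  32. ]
32 [557.5  37.7  32. ] [  6.9 -47.6  32. ]
tri standoff (array([539.77410455, 182.71564144,  32.36694002]), [0.5132667751794195, 0.5132667751795552])
tri top holder (array([536.35347436,  82.38145312,  59.0946358 ]), [1.5212202258101084, 0.9197217969300057, 1.8623628619695423])
```

```bash
sed -i 's/^CASE=.*/CASE=np.array([545.,85.2,0]); YAW=np.radians(7.45)/' h.py; python3 - <<'E'
from h import *
s,M=st(); print(np.round(s['joints'],2))
go([540.3,183,130],-82.5); go([540.3,183,130],97.5)
E
```

```text
t 3.45 pos [532.7 126.3 291.8] F [-0.4  0.3 -0.3] w 85.2
[ 0.53  0.22 -0.12  0.   -1.23 -1.97]
go [540.3 183.  130. ] shift [ 1.45 16.19  5.52] rot [-1.200e-01  8.986e+01  7.000e-02] rows>= 14
go [540.3 183.  130. ] shift [ 1.45 16.19  5.52] rot [ 7.000e-02 -9.014e+01  1.200e-01] rows>= 14
```

```bash
python3 -m inch '[[1,1.5,12,5.5,0,-90.1,0],[1,1.5,12,5.5,0,-90.1,0],[1,1.5,12,5.5,0,-90.1,0],[1,1.5,12,5.5,0,-90.1,0],[1,1.5,12,5.5,0,-90.1,0],[1,1.5,12,5.5,0,-90.1,0],[1,1.5,12,5.5,0,-90.1,0],[1,1.5,12,5.5,0,-90.1,0],[1,1.5,12,5.5,0,-90.1,0],[1,1.5,12,5.5,0,-90.1,0],[1,1.5,12,5.5,0,-90.1,0],[1,1.5,12,5.5,0,-90.1,0],[1,1.5,12,5.5,0,-90.1,0],[1,1.5,16,5.5,0,-90.1,0],[1,1.5,16,5.5,0,-90.1,0],[1,1.5,16,5.5,0,-90.1,0]]'
python3 - <<'E'
from h import *
s,M=st(); print(np.round(s['joints'],2)); shot('e1'); 
for d in arm.masks_of('standoff','wrist'): print(d['conf'],d['extent'])
go([540.3,183,27],97.45)
E
```

```text
clock: 4.78
position: [540.0, 182.7, 130.4]
ee_rot: [-0.466, -0.531, 0.532, 0.466]
contact_force: [0.3, 0.5, 0.7]
gripper_width: 85.8
t 4.78 pos [540.  182.7 130.4] F [0.3 0.5 0.7] w 85.8
[ 0.61  0.41 -0.29  0.   -0.88 -0.48]
0.84 [299.4, 223.1, 38.7, 44.4]
go [540.3 183.   27. ] shift [-0.09 10.55  0.19] rot [0.18 0.09 0.04] rows>= 4
```

View pics/e1.png

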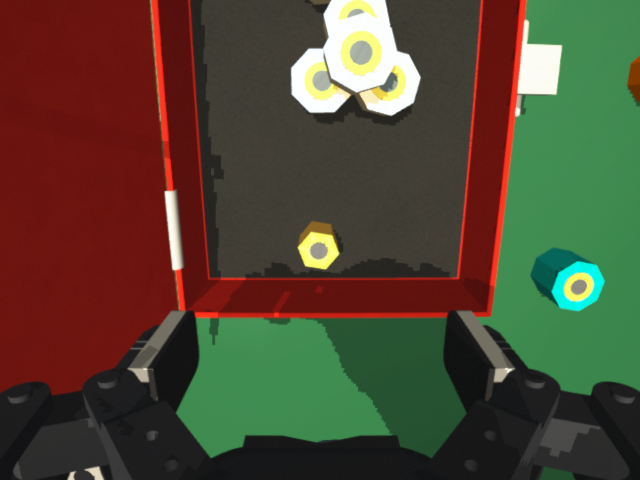

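The standoff at (319,250) is centred between the fingers and has room around it. I'll go down and grasp it.

```bash
python3 -m inch '[[1,0,4,0.1,0,0,0],[1,0,8,0.1,0,0,0],[1,0,10.4,0.1,0,0,0],[1,0,10.4,0.1,0,0,0],[0,0,10.4,0.1,0,0,0],[0,0,10.4,0.1,0,0,0],[0,0,10.4,0.1,0,0,0],[0,0,10.4,0.1,0,0,0],[0,0,10.4,0.1,0,0,0],[0,0,10.4,0.1,0,0,0],[0,0,10.4,0.1,0,0,0],[0,0,10.4,0.1,0,0,0],[0,0,10.4,0.1,0,0,0],[0,0,10.4,0.1,0,0,0]]'
python3 -m inch '[[0,0,-4,0,0,0,0],[0,0,-8,0,0,0,0],[0,0,-12,0,0,0,0],[0,0,-14,0,0,0,0],[0,0,-14,0,0,0,0]]'
python3 - <<'E'
from h import *
s,M=st(); shot('e2'); go([559,-265,150],97.45)
E
```

```text
clock: 6.05
position: [540.7, 184.4, 28.2]
ee_rot: [0.466, 0.533, -0.531, -0.465]
contact_force: [-1.7, 0.6, 6.8]
gripper_width: 19.6
clock: 6.47
position: [542.7, 185.4, 173.0]
ee_rot: [0.467, 0.536, -0.528, -0.464]
contact_force: [1.1, 0.5, 0.0]
gripper_width: 19.5
t 6.47 pos [542.7 185.4 173. ] F [1.1 0.5 0. ] w 19.5
go [ 559 -265  150] shift [-44.82   1.82   4.14] rot [0.38 0.09 0.19] rows>= 12
```

View pics/e2.png

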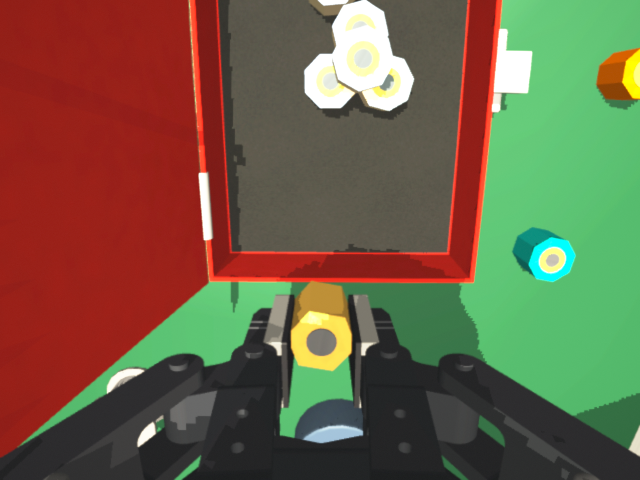

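The standoff is held by its flats (19.5 mm). Next it goes to the tray.

```bash
python3 -m inch '[[0,-44.8,0,4.2,0,0,0],[0,-44.8,0,4.2,0,0,0],[0,-44.8,0,4.2,0,0,0],[0,-44.8,0,4.2,0,0,0],[0,-44.8,0,4.2,0,0,0],[0,-44.8,0,4.2,0,0,0],[0,-44.8,0,4.2,0,0,0],[0,-44.8,0,4.2,0,0,0],[0,-44.8,0,4.2,0,0,0],[0,-44.8,0,4.2,0,0,0],[0,-44.8,0,4.2,0,0,0],[0,-44.8,0,4.2,0,0,0],[0,-44.8,0,4.2,0,0,0],[0,-44.8,0,4.2,0,0,0]]'
python3 - <<'E'
from h import *
s,M=st(); shot('e3'); go([559,-265,29],97.45)
E
```

```text
clock: 7.68
position: [555.9, -265.5, 164.8]
ee_rot: [-0.465, -0.531, 0.532, 0.467]
contact_force: [1.0, 0.1, -0.1]
gripper_width: 19.3
t 7.68 pos [ 555.9 -265.5  164.8] F [ 1.   0.1 -0.1] w 19.3
go [ 559 -265   29] shift [-0.06 13.63 -0.3 ] rot [-0.11  0.1   0.06] rows>= 5
```

View pics/e3.png

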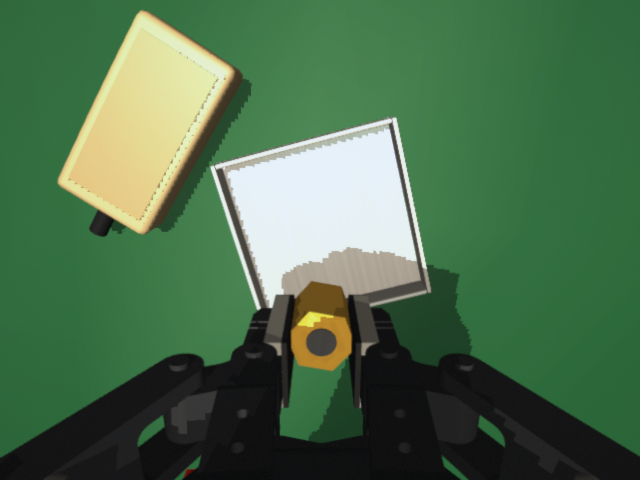

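```bash
python3 - <<'E'
from h import *
p,im=load('e3'); c=onz(p,[[212,167],[395,119],[430,292]],22); print(c.round(1),((c[0]+c[2])/2).round(1),np.linalg.norm(c[0]-c[1]),np.linalg.norm(c[1]-c[2]))
s,M=st();go(np.r_[((c[0]+c[2])/2)[:2],29],97.45)
E
```

```text
[[ 628.7 -297.8   22. ]
 [ 519.7 -341.4   22. ]
 [ 475.4 -231.9   22. ]] [ 552.  -264.8   22. ] 117.4290815364835 118.18220686629473
t 7.73 pos [ 556.3 -264.9  165.3] F [ 0.5  1.3 -0.9] w 19.4
go [ 552.  -264.8   29. ] shift [ 0.05 13.63  0.39] rot [-0.11  0.1   0.06] rows>= 5
```

```bash
python3 -m inch '[[0,0,4,0.2,0,0,0],[0,0,8,0.2,0,0,0],[0,0,12,0.2,0,0,0],[0,0,13.5,0.2,0,0,0],[0,0,13.5,0.2,0,0,0],[0,0,13.5,0.2,0,0,0],[0.5,0,13.5,0.2,0,0,0],[0.5,0,13.5,0.2,0,0,0],[0.5,0,13.5,0.2,0,0,0],[0.5,0,13.5,0.2,0,0,0],[0.5,0,10,0.2,0,0,0],[0.5,0,6,0.2,0,0,0],[0.5,0,2,0.2,0,0,0],[0.5,0,0,0.2,0,0,0],[0.5,0,0,0.2,0,0,0]]'
python3 - <<'E'
from h import *
s,M=st(); save('scene','f1',(150,260,130,140),4);save('side','f1s',(300,150,130,90),4)
go(c2w([-9.3,-1,180]),97.45)
E
```

```text
clock: 8.98
position: [558.1, -267.2, 173.5]
ee_rot: [0.47, 0.534, -0.53, -0.462]
contact_force: [1.3, 0.2, -0.1]
gripper_width: 42.7
t 8.98 pos [ 558.1 -267.2  173.5] F [ 1.3  0.2 -0.1] w 42.7
go [535.9  83.  180. ] shift [34.85 -1.24 -2.66] rot [ 0.16  0.05 -0.02] rows>= 10
```

View pics/f1s.png

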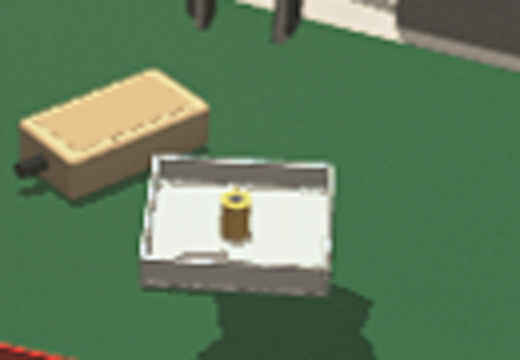

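View pics/f1.png

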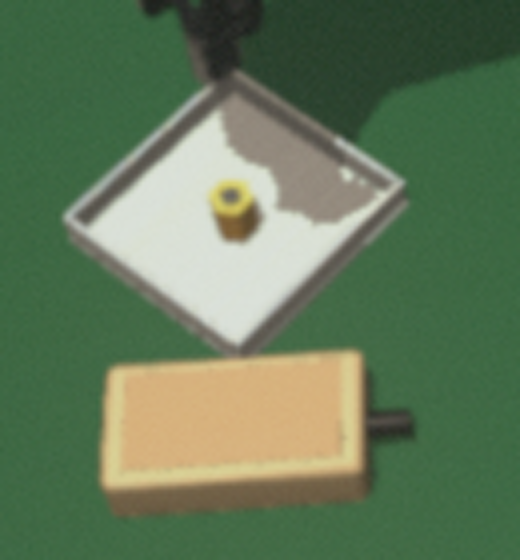

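The standoff stands upright in the middle of the tray. Next is the top holder.

```bash
python3 -m inch '[[1,34.9,0,-2.7,0,0,0],[1,34.9,0,-2.7,0,0,0],[1,34.9,0,-2.7,0,0,0],[1,34.9,0,-2.7,0,0,0],[1,34.9,0,-2.7,0,0,0],[1,34.9,0,-2.7,0,0,0],[1,34.9,0,-2.7,0,0,0],[1,34.9,0,-2.7,0,0,0],[1,34.9,0,-2.7,0,0,0],[1,34.9,0,-2.7,0,0,0],[1,34.9,0,-2.7,0,0,0],[1,34.9,0,-2.7,0,0,0]]'
python3 - <<'E'
from h import *
s,M=st(); shot('g1')
for d in arm.masks_of('holder_a_center','wrist'): print(d['conf'],d['extent'])
E
```

```text
clock: 10.08
position: [535.2, 82.8, 165.1]
ee_rot: [-0.466, -0.531, 0.533, 0.467]
contact_force: [1.0, -0.5, 0.2]
gripper_width: 85.2
t 10.08 pos [535.2  82.8 165.1] F [ 1.  -0.5  0.2] w 85.2
0.68 [293.3, 172.8, 55.2, 48.1]
```

View pics/g1.png

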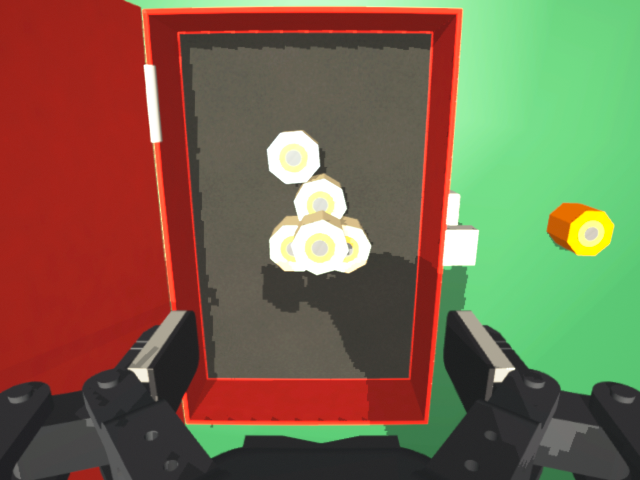

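```bash
python3 - <<'E'
from h import *
p,im=load('g1')
for z,u in((60,(320,248)),(32,(291,247)),(32,(320,204)),(32,(349,246)),(32,(293,158))):
  X=onz(p,[u],z)[0]; print(u,z,X.round(1),w2c(X).round(1))
s,M=st(); go(np.r_[onz(p,[(320,248)],60)[0][:2],58],97.45)
E
```

```text
(320, 248) 60 [535.3  82.7  60. ] [-9.9 -1.3 60. ]
(291, 247) 32 [552.6  93.1  32. ] [ 8.5  6.9 32. ]
(320, 204) 32 [537.9  63.1  32. ] [-10. -21.  32.]
(349, 246) 32 [516.   87.7  32. ] [-28.4   6.2  32. ]
(293, 158) 32 [557.6  37.3  32. ] [  6.3 -49.2  32. ]
t 10.18 pos [535.6  82.2 165.6] F [-1.1 -0.5 -0.1] w 85.5
go [535.3  82.7  58. ] shift [5.000e-02 1.076e+01 1.000e-02] rot [-0.09 -0.03 -0.02] rows>= 4
```

```bash
python3 -m inch '[[1,0.05,4,0,0,0,0],[1,0.05,8,0,0,0,0],[1,0.05,10.6,0,0,0,0],[1,0.05,10.6,0,0,0,0],[0,0.05,10.6,0,0,0,0],[0,0.05,10.6,0,0,0,0],[0,0.05,10.6,0,0,0,0],[0,0.05,10.6,0,0,0,0],[0,0.05,10.6,0,0,0,0],[0,0.05,10.6,0,0,0,0],[0,0.05,10.6,0,0,0,0],[0,0.05,10.6,0,0,0,0],[0,0.05,8,0,0,0,0],[0,0.05,5,0,0,0,0],[0,0.05,5,0,0,0,0],[0,0.05,5,0,0,0,0]]'
python3 - <<'E'
from h import *
s,M=st(); shot('g2'); go(c2w([36,75,100]),97.45)
E
```

```text
clock: 11.52
position: [537.2, 84.7, 119.1]
ee_rot: [0.467, 0.534, -0.53, -0.465]
contact_force: [-0.5, 0.1, 0.1]
gripper_width: 28.8
t 11.52 pos [537.2  84.7 119.1] F [-0.5  0.1  0.1] w 28.8
go [571.  164.2 100. ] shift [ 7.47  1.78 -4.5 ] rot [0.14 0.07 0.07] rows>= 4
```

View pics/g2.png

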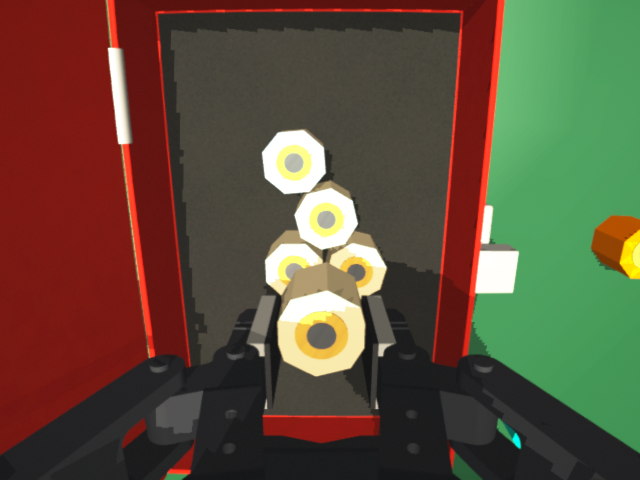

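Holder A is in the grip (28.8 mm), and the four others lie on the floor.

```bash
python3 -m inch '[[0,4,0,-2,0,0,0],[0,7.4,0,-4.3,0,0,0],[0,7.4,0,-4.3,0,0,0],[0,7.4,0,-4.3,0,0,0],[0,7.4,4,-4.3,0,0,0],[0,7.4,8.2,-4.3,0,0,0],[0,7.4,8.2,-4.3,0,0,0],[0,7.4,8.2,-4.3,0,0,0]]'
python3 - <<'E'
from h import *
s,M=st(); print(w2c(s['position']))
E
```

```text
clock: 12.23
position: [566.8, 161.2, 32.3]
ee_rot: [-0.466, -0.529, 0.534, 0.467]
contact_force: [0.8, -0.6, -0.1]
gripper_width: 28.8
t 12.23 pos [566.8 161.2  32.3] F [ 0.8 -0.6 -0.1] w 28.8
[31.49625648 72.56389145 32.276954  ]
```

```bash
python3 -m inch '[[0,0,0.1,0,0,0,0],[0,0,0.1,0,0,0,0],[0.6,0,0.1,0,0,0,0],[0.6,0,0.1,0,0,0,0],[0.6,0,0.1,0,0,0,0],[0.6,0,-3,0,0,0,0],[0.6,0,-7,0,0,0,0],[0.6,-4,-11,3,0,0,0],[1,-8,-12,6,0,0,0],[1,-8.5,-12,6.2,0,0,0],[1,-8.5,-12,6.2,0,0,0],[1,-8.5,-12,6.2,0,0,0]]'
python3 - <<'E'
from h import *
s,M=st(); print(w2c(s['position'])); shot('g3')
E
```

```text
clock: 13.23
position: [518.3, 69.5, 156.5]
ee_rot: [0.467, 0.533, -0.53, -0.466]
contact_force: [0.2, -0.4, -0.2]
gripper_width: 85.5
t 13.23 pos [518.3  69.5 156.5] F [ 0.2 -0.4 -0.2] w 85.5
[-28.52613694 -12.12991864 156.54589417]
```

View pics/g3.png

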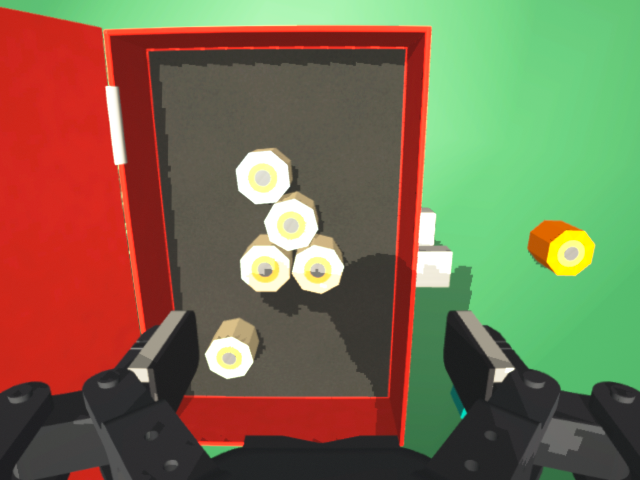

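Holder A stands at (230,358), away from the rest. Next is the end holder at (264,178).

```bash
python3 - <<'E'
from h import *
p,im=load('g3')
for n,u in zip('ABCDE',((230,358),(265,269),(291,225),(318,270),(264,178))):
  X=onz(p,[u],32)[0]; print(n,X.round(1),w2c(X).round(1))
X=onz(p,[(264,178)],32)[0]
s,M=st(); go([X[0],X[1],100],97.45); go(np.r_[c2w([34,-78,0])[:2],100],97.45)
E
```

```text
A [568.6 160.8  32. ] [33.2 72.  32. ]
B [550.8  93.9  32. ] [ 6.9  7.9 32. ]
C [537.7  63.5  32. ] [-10.1 -20.6  32. ]
D [517.8  90.2  32. ] [-26.4   8.5  32. ]
E [556.6  37.2  32. ] [  5.3 -49.2  32. ]
t 13.28 pos [518.8  70.3 155.8] F [-0.5  0.2 -0.2] w 85.4
go [556.6  37.2 100. ] shift [-3.78  5.59 -3.31] rot [0.17 0.03 0.05] rows>= 3
go [588.8  12.3 100. ] shift [-6.67  5.59 -6.18] rot [0.17 0.03 0.05] rows>= 4
```

```bash
python3 -m inch '[[1,-3.9,2,-3.3,0,0,0],[1,-3.9,5,-3.3,0,0,0],[1,-3.9,5,-3.3,0,0,0],[1,-3.9,9,-3.3,0,0,0],[1,-3.9,12.6,-3.3,0,0,0],[1,-3.9,12.6,-3.3,0,0,0],[0,-3.9,12.6,-3.3,0,0,0],[0,-3.9,12.6,-3.3,0,0,0],[0,-3.9,12.6,-3.3,0,0,0],[0,-3.9,12.6,-3.3,0,0,0],[0,-3.9,12.6,-3.3,0,0,0],[0,-3.9,12.6,-3.3,0,0,0],[0,-3.9,12.6,-3.3,0,0,0],[0,-3.9,12.6,-3.3,0,0,0],[0,-3.9,9,-3.3,0,0,0],[0,-3.9,9,-3.3,0,0,0],[0,-3.9,9,-3.3,0,0,0]]'
python3 - <<'E'
from h import *
s,M=st(); print(w2c(s['position'])); go(np.r_[c2w([34,-78,0])[:2],31],97.45); shot('g4')
E
```

```text
clock: 14.7
position: [558.1, 36.9, 67.3]
ee_rot: [0.467, 0.534, -0.53, -0.465]
contact_force: [0.3, -0.7, -0.8]
gripper_width: 28.8
t 14.7 pos [558.1  36.9  67.3] F [ 0.3 -0.7 -0.8] w 28.8
[  6.70397914 -49.60194824  67.34970009]
go [588.8  12.3  31. ] shift [-2.85  3.65 -2.7 ] rot [0.38 0.09 0.07] rows>= 3
```

View pics/g4.png

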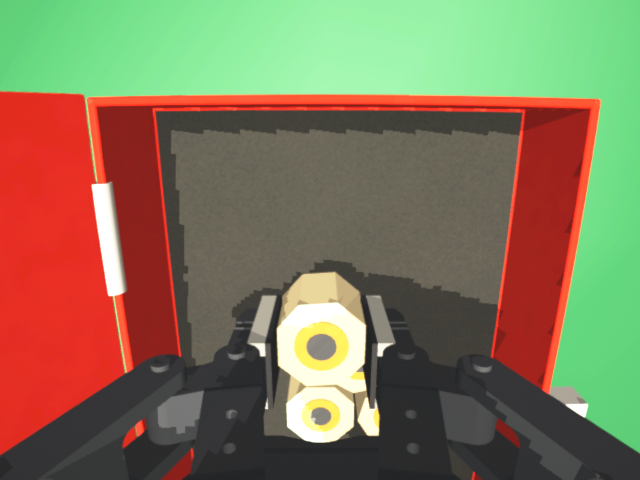

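```bash
python3 -m inch '[[0,-2.9,0,-2.7,0,0,0],[0,-2.9,0,-2.7,0,0,0],[0,-2.9,0,-2.7,0,0,0],[0,-2.9,3.5,-2.7,0,0,0],[0,-2.9,3.5,-2.7,0,0,0],[0,-2.9,3.5,-2.7,0,0,0],[0.6,-2.9,3.5,-2.7,0,0,0],[0.6,-2.9,3.5,-2.7,0,0,0],[0.6,-2.9,3.5,-2.7,0,0,0],[0.6,-2.9,0,-2.7,0,0,0],[0.6,-2.9,-4,-2.7,0,0,0],[1,2,-7,1.7,0,0,0],[1,2.8,-7,1.7,0,0,0],[1,2.8,-7,1.7,0,0,0],[1,2.8,-7,1.7,0,0,0]]'
python3 - <<'E'
from h import *
s,M=st(); print(w2c(s['position'])); shot('g5')
E
```

```text
clock: 16.0
position: [535.0, 63.0, 135.9]
ee_rot: [0.466, 0.533, -0.532, -0.465]
contact_force: [0.9, -0.2, 0.1]
gripper_width: 85.4
t 16.0 pos [535.   63.  135.9] F [ 0.9 -0.2  0.1] w 85.4
[-12.80565315 -20.68699427 135.90803662]
```

View pics/g5.png

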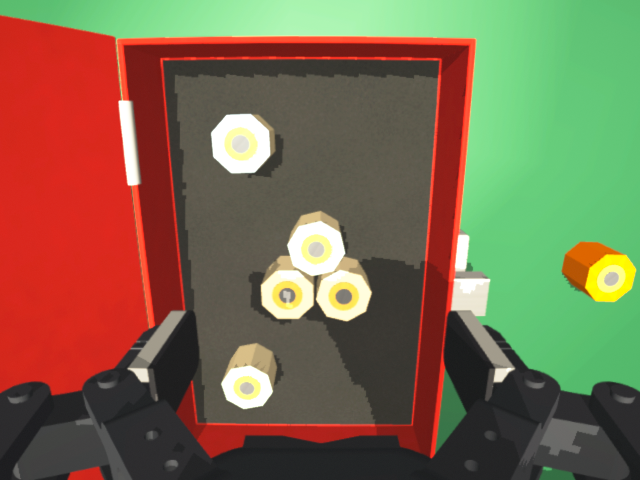

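```bash
python3 - <<'E'
from h import *
p,im=load('g5')
for n,u in zip('ABCDE',((247,388),(288,295),(316,249),(344,296),(241,144))):
  X=onz(p,[u],32)[0]; print(n,w2c(X).round(1))
s,M=st(); X=c2w([w2c(onz(p,[(316,249)],32)[0])[0],-22.5,29.5]);go(X,97.45); go(c2w([-36,-78,29.5]),97.45)
E
```

```text
A [33.8 72.3 32. ]
B [ 6.4  7.9 32. ]
C [ -9.9 -20.5  32. ]
D [-26.3   8.3  32. ]
E [ 29.8 -78.6  32. ]
t 16.05 pos [535.3  62.3 135. ] F [-0.  -0.1  0.3] w 85.6
go [538.1  61.6  29.5] shift [-0.11 10.55 -0.25] rot [0.05 0.16 0.02] rows>= 4
go [519.4   3.2  29.5] shift [-5.66 10.54  2.37] rot [0.05 0.16 0.02] rows>= 4
```

Holder E is placed at (241,144). Now the middle holder C at (316,249).

```bash
python3 -m inch '[[1,-0.1,4,-0.2,0,0,0],[1,-0.1,8,-0.2,0,0,0],[1,-0.1,10.5,-0.2,0,0,0],[1,-0.1,10.5,-0.2,0,0,0],[0,-0.1,10.5,-0.2,0,0,0],[0,-0.1,10.5,-0.2,0,0,0],[0,-0.1,10.5,-0.2,0,0,0],[0,-0.1,10.5,-0.2,0,0,0],[0,-0.1,10.5,-0.2,0,0,0],[0,-0.1,10.5,-0.2,0,0,0],[0,-0.1,10.5,-0.2,0,0,0],[0,-0.1,10.5,-0.2,0,0,0],[0,-0.1,6.7,-0.2,0,0,0],[0,-0.1,6.7,-0.2,0,0,0],[0,-0.1,6.7,-0.2,0,0,0]]'
python3 - <<'E'
from h import *
s,M=st(); print(w2c(s['position'])); go(c2w([-36,-78,30.5]),97.45); shot('g6')
E
```

```text
clock: 17.3
position: [539.6, 61.8, 70.1]
ee_rot: [0.467, 0.534, -0.53, -0.465]
contact_force: [-1.3, 0.2, -0.4]
gripper_width: 29.0
t 17.3 pos [539.6  61.8  70.1] F [-1.3  0.2 -0.4] w 29.0
[ -8.39570133 -22.47571965  70.06379608]
go [519.4   3.2  30.5] shift [-5.55  3.93  2.79] rot [0.36 0.1  0.09] rows>= 3
```

View pics/g6.png

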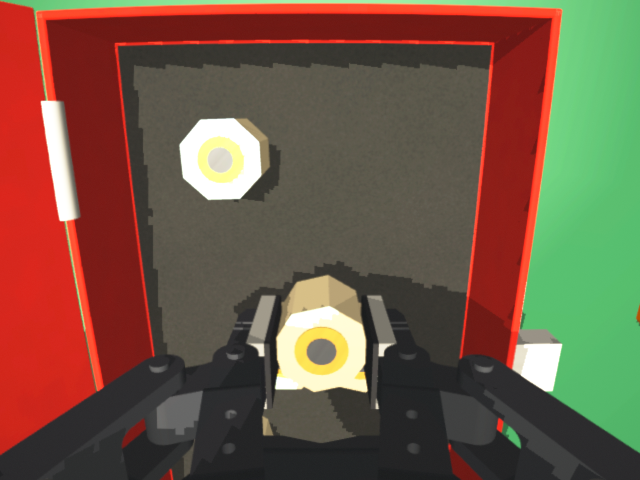

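```bash
python3 -m inch '[[0,-3.5,0,1.7,0,0,0],[0,-5.5,0,2.7,0,0,0],[0,-5.5,0,2.7,0,0,0],[0,-5.5,3.8,2.7,0,0,0],[0,-5.5,3.8,2.7,0,0,0],[0,-5.5,3.8,2.7,0,0,0],[0.6,-5.5,3.8,2.7,0,0,0],[0.6,-5.5,3.8,2.7,0,0,0],[0.6,-5.5,3.8,2.7,0,0,0],[0.6,-5.5,0,2.7,0,0,0],[0.6,-5.5,-4,2.7,0,0,0],[0.6,-5.5,-8,2.7,0,0,0],[1,-5.5,-11,2.7,0,0,0],[1,-5.5,-11,2.7,0,0,0],[1,-5.5,-11,2.7,0,0,0]]'
python3 - <<'E'
from h import *
s,M=st(); go(c2w([-70,8,150]),7.45); p,im=shot('g7')
E
```

```text
clock: 18.6
position: [519.1, 3.5, 180.0]
ee_rot: [0.467, 0.534, -0.53, -0.465]
contact_force: [-0.2, 0.2, -0.2]
gripper_width: 84.4
t 18.6 pos [519.1   3.5 180. ] F [-0.2  0.2 -0.2] w 84.4
go [474.6  84.1 150. ] shift [8.57 2.99 3.37] rot [ 0.2  90.08  0.32] rows>= 14
```

View pics/g7.png

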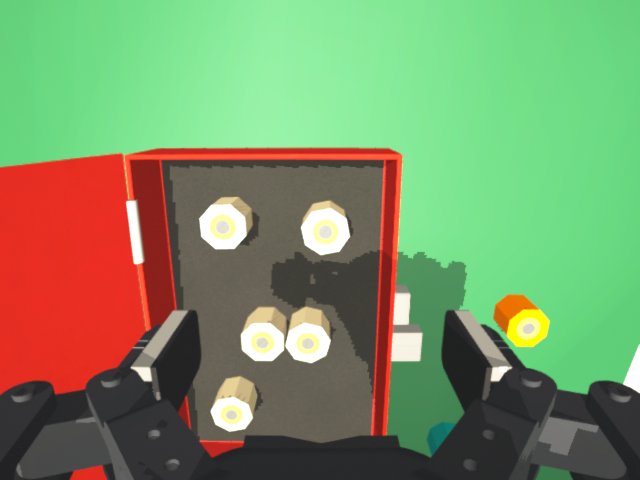

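C is placed at (325,231), and B and D stay side by side at (263,342) and (308,342). I'll turn the jaws along case y for D.

```bash
python3 - <<'E'
from h import *
p,im=load('g7')
for n,u in zip('ABCDE',((231,414),(263,342),(325,231),(308,342),(223,228))):
  X=onz(p,[u],32)[0]; print(n,w2c(X).round(1))
s,M=st(); go(c2w([-27.5,8.3,110]),7.45)
E
```

```text
A [34.1 71.6 32. ]
B [ 6.4  7.8 32. ]
C [-38.3 -75.9  32. ]
D [-26.4   7.6  32. ]
E [ 29.8 -77.8  32. ]
t 18.65 pos [517.9   3.2 178.1] F [-0.6  0.5  0. ] w 85.1
go [516.7  89.9 110. ] shift [ 8.6   6.82 -1.  ] rot [3.000e-02 9.006e+01 1.100e-01] rows>= 14
```

```bash
python3 -m inch '[[1,8.6,3,-1,0,90.1,0],[1,8.6,3,-1,0,90.1,0],[1,8.6,3,-1,0,90.1,0],[1,8.6,3,-1,0,90.1,0],[1,8.6,3,-1,0,90.1,0],[1,8.6,3,-1,0,90.1,0],[1,8.6,3,-1,0,90.1,0],[1,8.6,3,-1,0,90.1,0],[1,8.6,3,-1,0,90.1,0],[1,8.6,3,-1,0,90.1,0],[1,8.6,3,-1,0,90.1,0],[1,8.6,3,-1,0,90.1,0],[1,8.6,3,-1,0,90.1,0],[1,8.6,5,-1,0,90.1,0],[1,8.6,5,-1,0,90.1,0]]'
python3 - <<'E'
from h import *
s,M=st(); p,im=shot('g8');print(w2c(s['position'])); go(c2w([-27.5,8,29.5]),7.45)
E
```

```text
clock: 19.9
position: [513.9, 88.5, 123.2]
ee_rot: [0.706, 0.042, -0.049, -0.705]
contact_force: [-0.3, -0.1, -0.5]
gripper_width: 85.7
t 19.9 pos [513.9  88.5 123.2] F [-0.3 -0.1 -0.5] w 85.7
[-30.42352922   7.31909445 123.16317087]
go [516.7  89.6  29.5] shift [0.28 9.5  0.08] rot [ 0.11 -0.04 -0.42] rows>= 4
```

View pics/g8.png

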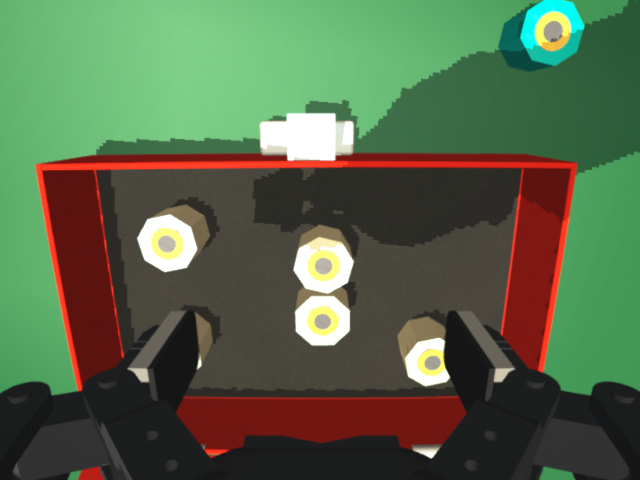

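```bash
python3 -m inch '[[1,0.2,4,0,0,0,0],[1,0.2,8,0,0,0,0],[1,0.2,9.4,0,0,0,0],[1,0.2,9.4,0,0,0,0],[0,0.2,9.4,0,0,0,0],[0,0.2,9.4,0,0,0,0],[0,0.2,9.4,0,0,0,0],[0,0.2,9.4,0,0,0,0],[0,0.2,9.4,0,0,0,0],[0,0.2,9.4,0,0,0,0],[0,0.2,9.4,0,0,0,0],[0,0.2,9.4,0,0,0,0],[0,0.2,5.6,0,0,0,0],[0,0.2,5.6,0,0,0,0],[0,0.2,5.6,0,0,0,0]]'
python3 - <<'E'
from h import *
s,M=st(); print(w2c(s['position'])); go(c2w([-36,75,30.5]),7.45); shot('g9')
E
```

```text
clock: 21.2
position: [520.6, 90.6, 73.9]
ee_rot: [-0.705, -0.048, 0.044, 0.706]
contact_force: [0.1, 0.4, -1.7]
gripper_width: 29.1
t 21.2 pos [520.6  90.6  73.9] F [ 0.1  0.4 -1.7] w 29.1
[-23.52791105   8.56190996  73.89124079]
go [499.6 154.9  30.5] shift [-1.27  4.34  6.64] rot [-0.11 -0.    0.34] rows>= 3
```

View pics/g9.png

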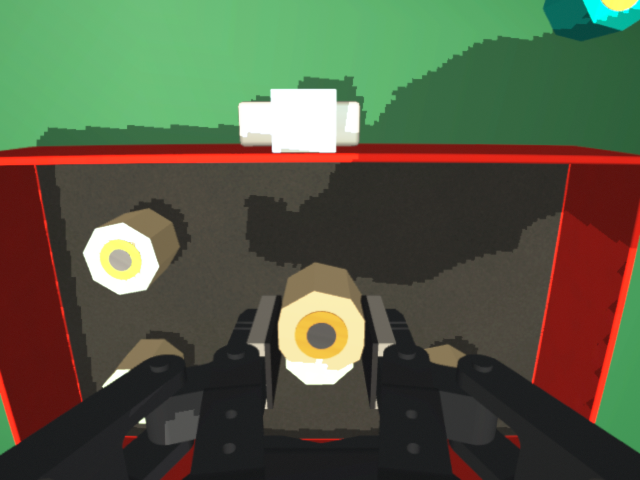

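```bash
python3 -m inch '[[0,-1,0,3.5,0,0,0],[0,-1.2,0,6.6,0,0,0],[0,-1.2,0,6.6,0,0,0],[0,-1.2,4.1,6.6,0,0,0],[0,-1.2,4.1,6.6,0,0,0],[0,-1.2,4.1,6.6,0,0,0],[0.6,-1.2,4.1,6.6,0,0,0],[0.6,-1.2,4.1,6.6,0,0,0],[0.6,-1.2,4.1,6.6,0,0,0],[0.6,-1.2,0,6.6,0,0,0],[0.6,-1.2,-4,6.6,0,0,0],[0.6,-1.2,-8,6.6,0,0,0],[0.6,-4,-12,3,0,0,0],[0.6,-4,-16,0,0,0,0],[0.6,-4,-16,0,0,0,0],[0.6,-4,-16,0,0,0,0],[0.6,-4,-16,0,0,0,0],[0.6,-4,-16,0,0,0,0]]'
python3 - <<'E'
from h import *
s,M=st(); print(w2c(s['position'])); shot('h1')
save('side','h1s',(190,160,210,190),3.1);save('scene','h1c',(150,150,320,250),2.4)
for l in ('holder_a_center',): 
  for d in arm.masks_of(l,'wrist'): print(d['conf'],d['extent'])
E
```

```text
clock: 22.75
position: [478.7, 84.4, 230.9]
ee_rot: [-0.706, -0.045, 0.046, 0.706]
contact_force: [-0.2, 0.1, -0.6]
gripper_width: 51.3
t 22.75 pos [478.7  84.4 230.9] F [-0.2  0.1 -0.6] w 51.3
[-65.86684136   7.77030696 230.92195978]
0.79 [197.1, 220.6, 49.4, 43.6]
```

View pics/h1.png

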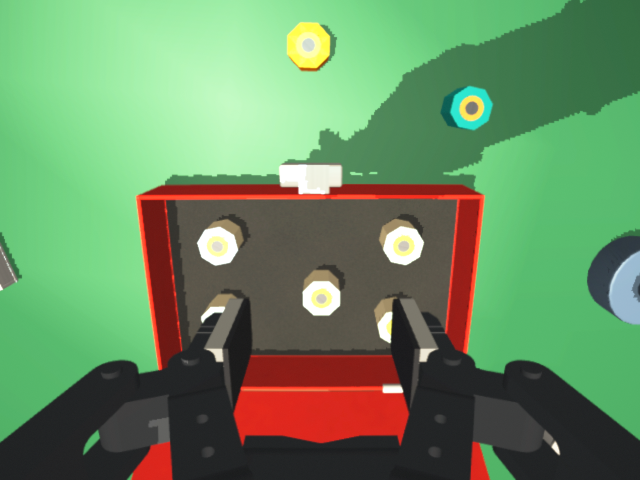

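View pics/h1s.png

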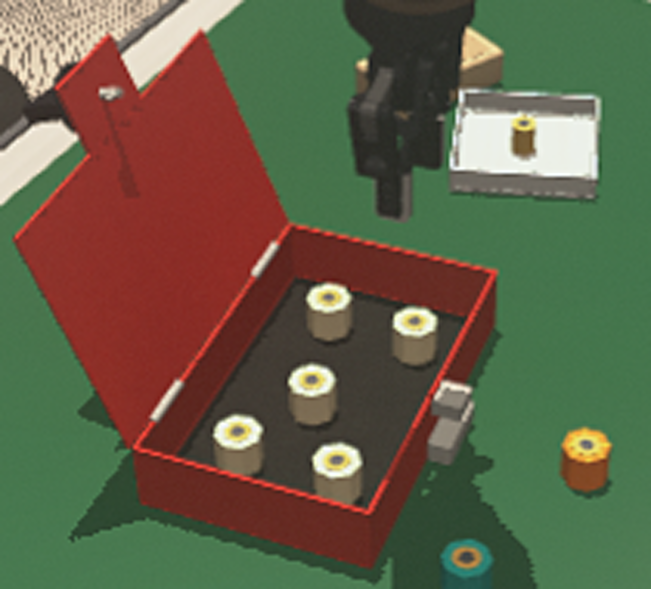

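View pics/h1c.png

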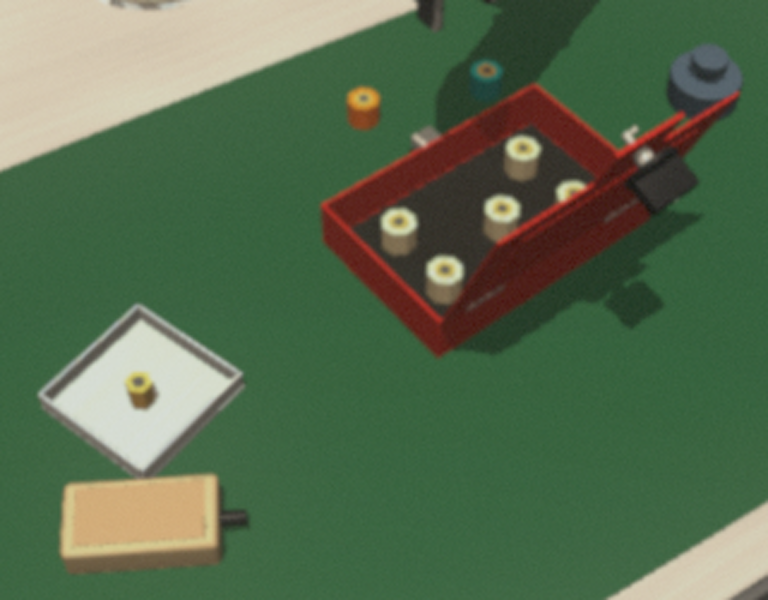

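Five holders stand spread on the floor and the standoff is upright in the tray. The lid has sunk a little further back by itself, so I'll measure its angle and where the bystanders are.

```bash
python3 - <<'E'
from h import *
p,im=load('h1')
H={}
for n,u in zip('ABCDE',((0,0),(321,299),(217,246),(402,246),(0,0))):
  if u[0]: X=onz(p,[u],32)[0]; print(n,w2c(X).round(1)); 
for n,u in zip(('E?','C?','B','A?','D?'),((329,297),(415,322),(312,379),(238,430),(337,459))):
  X=onz('side',np.array([u])/3.1+[190,160],32)[0]; print('side',u,w2c(X).round(1))
obs=np.array([[15,240],[200,32],[105,38]])/3.1+[190,160]
def pt(r,y,th): return c2w([83-r*np.cos(th),y,52+r*np.sin(th)])
for th in np.arange(1.7,2.1,.05):
  print(round(th,2),np.round(proj('side',[pt(168,129,th),pt(168,-129,th),pt(217,-35,th)])-obs,1).tolist())
for n,u,z in(('reel',(487,222),40),('weight',(446,173),58)): print(n,w2c(onz('scene',[u],z)[0]).round(0))
go(c2w([-66,-90,330]),7.45);go(c2w([190,-90,330]),7.45)
E
```

```text
B [ 7.8  7.7 32. ]
C [-38.4 -75.7  32. ]
D [-38.2  72.7  32. ]
side (329, 297) [ 29.2 -80.5  32. ]
side (415, 322) [-39.8 -76.1  32. ]
side (312, 379) [ 6.5  5.5 32. ]
side (238, 430) [33.7 69.1 32. ]
side (337, 459) [-39.1  71.3  32. ]
1.7 [[16.4, 0.3], [15.3, -1.7], [22.0, -2.1]]
1.75 [[12.5, -0.1], [11.9, -1.8], [17.2, -2.4]]
1.8 [[8.6, -0.3], [8.5, -1.8], [12.6, -2.4]]
1.85 [[4.9, -0.4], [5.1, -1.7], [8.0, -2.2]]
1.9 [[1.3, -0.2], [1.9, -1.4], [3.6, -1.7]]
1.95 [[-2.2, 0.1], [-1.2, -0.9], [-0.7, -1.1]]
2.0 [[-5.6, 0.6], [-4.3, -0.2], [-4.8, -0.2]]
2.05 [[-8.8, 1.3], [-7.2, 0.6], [-8.7, 1.0]]
2.1 [[-11.9, 2.1], [-10.1, 1.6], [-12.5, 2.3]]
reel [159. 258.  40.]
weight [  1. 287.  58.]
go [491.2 -12.6 330. ] shift [-0.07 -9.99 -9.84] rot [ 0.05  0.01 -0.15] rows>= 5
go [745.1  20.6 330. ] shift [ 25.53 -10.05  -9.85] rot [ 0.05  0.01 -0.15] rows>= 8
```

```bash
python3 -m inch '[[0,0,-4,-4,0,0,0],[0,0,-8,-8,0,0,0],[0,0,-11,-9.9,0,0,0],[0,27,-11,-9.9,0,0,0],[0,27,-11,-9.9,0,0,0],[0,27,-11,-9.9,0,0,0],[0,27,-11,-9.9,0,0,0],[0,27,-11,-9.9,0,0,0],[0,27,-11,-9.9,0,0,0],[0,27,-11,-9.9,0,0,0],[0,27,-11,-9.9,0,0,0],[0,27,-11,-9.9,0,0,0]]'
python3 - <<'E'
from h import *
s,M=st(); print(w2c(s['position']),np.round(s['joints'],2)); save('side','i1'); save('scene','i1c',(250,100,250,200),3)
E
```

```text
clock: 23.95
position: [760.8, 22.1, 337.1]
ee_rot: [0.706, 0.044, -0.048, -0.705]
contact_force: [-0.7, 1.1, 0.1]
gripper_width: 0.1
t 23.95 pos [760.8  22.1 337.1] F [-0.7  1.1  0.1] w 0.1
[205.77147596 -90.55258954 337.08907456] [ 0.24  0.61  0.59 -0.   -1.56 -1.68]
```

View pics/i1.png

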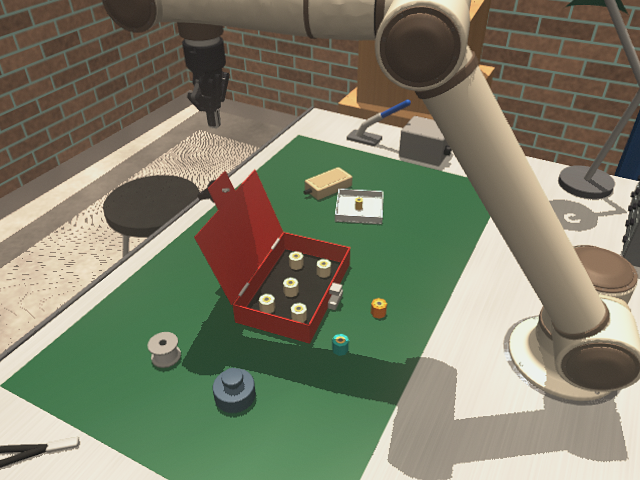

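View pics/i1c.png

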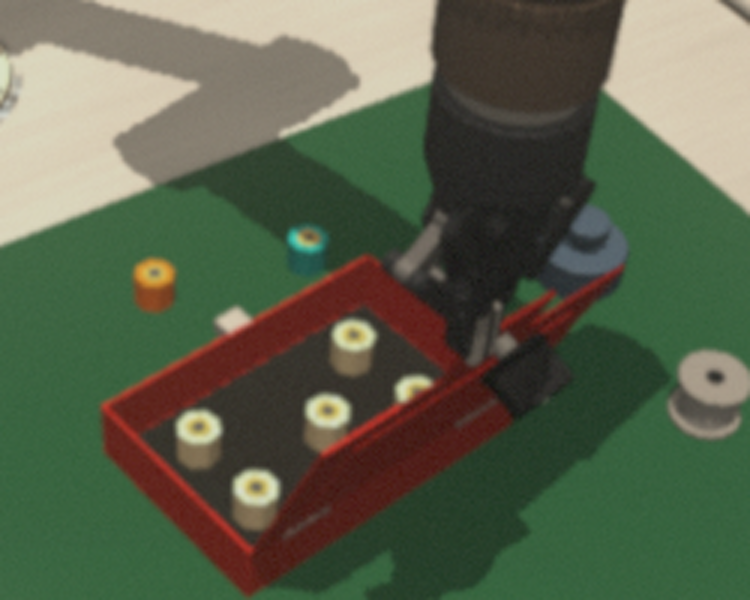

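```bash
python3 -m inch '[[0,0,4,0,0,0,0],[0,0,8,0,0,0,0],[0,0,12,0,0,0,0],[0,0,13.3,0,0,0,0],[0,0,13.3,0,0,0,0],[0,0,13.3,0,0,0,0],[0,-2,13.3,0,0,0,0],[0,-3,13.3,0,0,0,0],[0,-4,13.3,0,0,0,0],[0,-5,13.3,0,0,0,0],[0,-6,13.3,0,0,0,0],[0,-7,13.3,0,0,0,0],[0,-8,13.3,0,0,0,0],[0,-8,13.3,0,0,0,0],[0,-8,13.3,0,0,0,0]]'
python3 - <<'E'
from h import *
s,M=st(); print(w2c(s['position'])); save('side','i2',(150,100,250,230),3); save('scene','i2c',(250,100,250,200),3)
E
```

```text
clock: 25.3
position: [682.8, 11.4, 213.5]
ee_rot: [-0.705, -0.05, 0.042, 0.706]
contact_force: [3.4, 0.6, 2.9]
gripper_width: 0.3
t 25.3 pos [682.8  11.4 213.5] F [3.4 0.6 2.9] w 0.3
[127.07809542 -91.00150702 213.52754825]
```

View pics/i2.png

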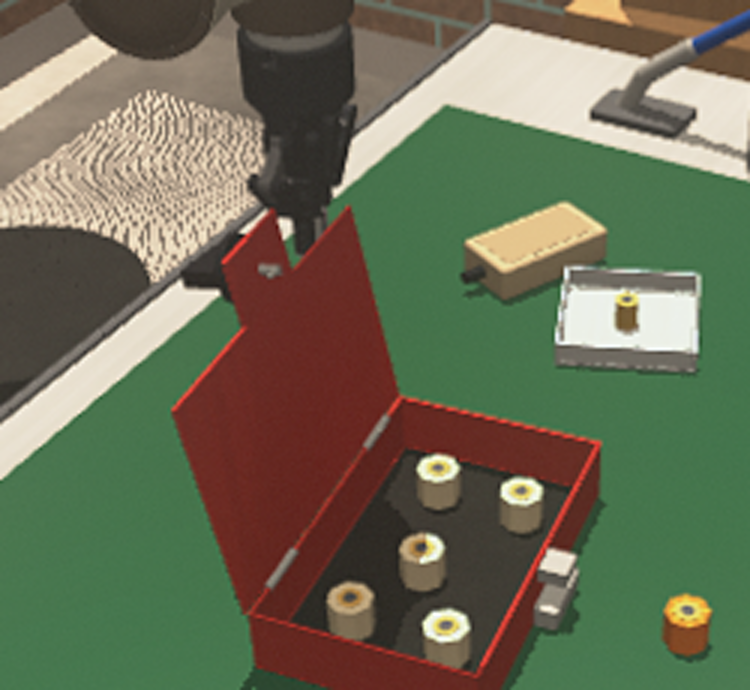

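The fingers are touching the lid's back (3.4 N) and the lid is moving. I'll keep pushing.

```bash
python3 -m inch '[[0,-1.2,0.2,0,0,0,0],[0,-2.4,0.4,0,0,0,0],[0,-3.6,0.8,0,0,0,0],[0,-4.8,1,0,0,0,0],[0,-6,1,0,0,0,0],[0,-7.2,1,0,0,0,0],[0,-8.4,1,0,0,0,0],[0,-9.6,1,0,0,0,0],[0,-10.8,1,0,0,0,0],[0,-11.8,1,0,0,0,0],[0,-11.8,1,0,0,0,0]]'
python3 - <<'E'
from h import *
s,M=st(); print(w2c(s['position'])); save('side','i3',(150,100,250,230),3); 
E
```

```text
clock: 26.32
position: [561.1, -4.6, 197.8]
ee_rot: [0.706, 0.044, -0.047, -0.706]
contact_force: [0.2, -0.2, 0.2]
gripper_width: 0.1
t 26.32 pos [561.1  -4.6 197.8] F [ 0.2 -0.2  0.2] w 0.1
[  4.35729811 -91.11994562 197.77401317]
```

View pics/i3.png

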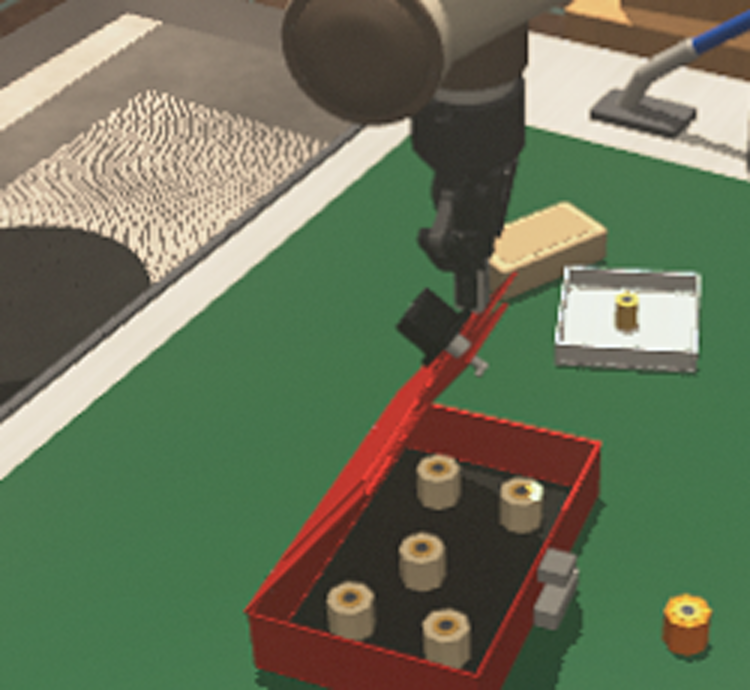

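```bash
python3 -m inch '[[0,-1.2,0.6,0,0,0,0],[0,-2.4,1.6,0,0,0,0],[0,-3.5,2.8,0,0,0,0],[0,-4.3,4,0,0,0,0],[0,-5,5.3,0,0,0,0],[0,-5.6,6.6,0,0,0,0],[0,-6,8,0,0,0,0],[0,-6,9.2,0,0,0,0],[0,-6,10.4,0,0,0,0],[0,-6,11.4,0,0,0,0],[0,-6,12,0,0,0,0],[0,-6,12,0,0,0,0]]'
python3 - <<'E'
from h import *
s,M=st(); print(w2c(s['position'])); save('side','i4',(150,100,250,230),3); 
E
```

```text
clock: 27.37
position: [503.2, -12.2, 76.7]
ee_rot: [0.706, 0.044, -0.047, -0.705]
contact_force: [-0.7, -0.3, -0.9]
gripper_width: -0.3
t 27.37 pos [503.2 -12.2  76.7] F [-0.7 -0.3 -0.9] w -0.3
[-54.12541582 -91.16523551  76.68175647]
```

View pics/i4.png

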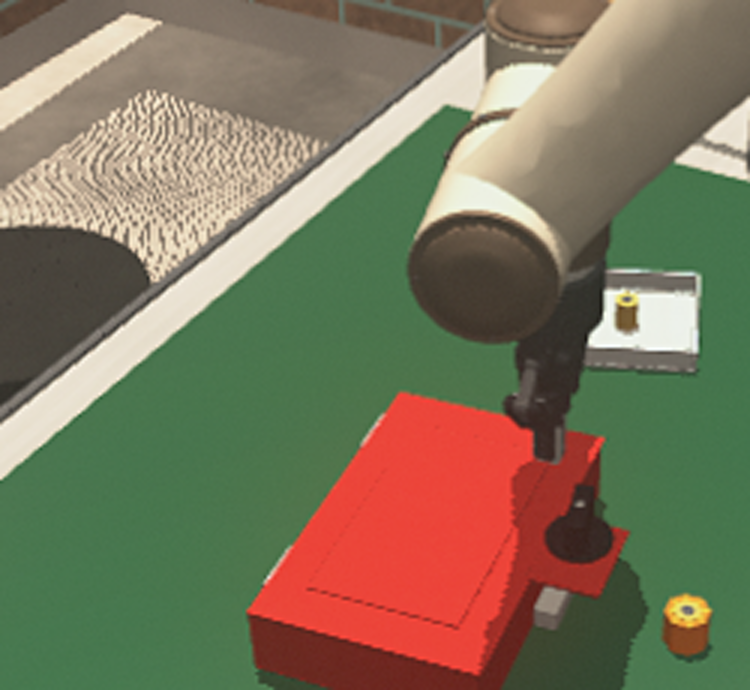

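```bash
python3 -m inch '[[0,0,0.3,0,0,0,0],[0,0,0.5,0,0,0,0],[0,0,0.5,0,0,0,0],[0,0,0.5,0,0,0,0]]'
python3 - <<'E'
from h import *
st()
E
python3 -m inch '[[0,0,-3,0,0,0,0],[0.5,0,-7,0,0,0,0],[0.5,-4,-11,3,0,0,0],[0.5,-8,-13,6,0,0,0],[0.5,-10,-13,9,0,0,0],[0.5,-10,-13,9,0,0,0],[0.5,-10,-13,9,0,0,0],[0.5,-10,-13,9,0,0,0]]'
python3 - <<'E'
from h import *
s,M=st(); print(w2c(s['position'])); shot('j1'); save('side','j1s',(150,150,250,200),3)
for c in('wrist','side'):
  for d in arm.masks_of('knob_grip',c): print(d['conf'],d['extent'])
E
```

```text
clock: 27.75
position: [504.7, -11.8, 74.1]
ee_rot: [-0.706, -0.047, 0.045, 0.706]
contact_force: [0.2, 0.9, 3.4]
gripper_width: 0.3
t 27.75 pos [504.7 -11.8  74.1] F [0.2 0.9 3.4] w 0.3
clock: 28.42
position: [392.7, 65.1, 204.2]
ee_rot: [-0.705, -0.048, 0.046, 0.706]
contact_force: [-0.0, 0.3, 0.1]
gripper_width: 42.6
t 28.42 pos [392.7  65.1 204.2] F [-0.   0.3  0.1] w 42.6
[-153.5814907   -0.2172634  204.2177743]
0.82 [280.7, 262.5, 78.0, 77.6]
0.94 [329.7, 259.9, 23.2, 30.4]
```

View pics/j1.png

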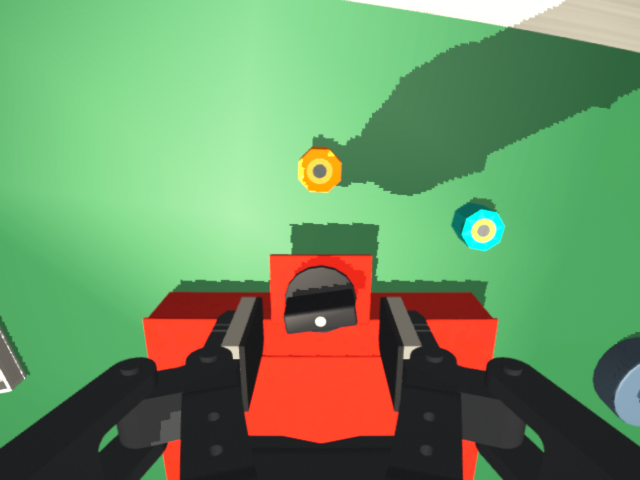

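View pics/j1s.png

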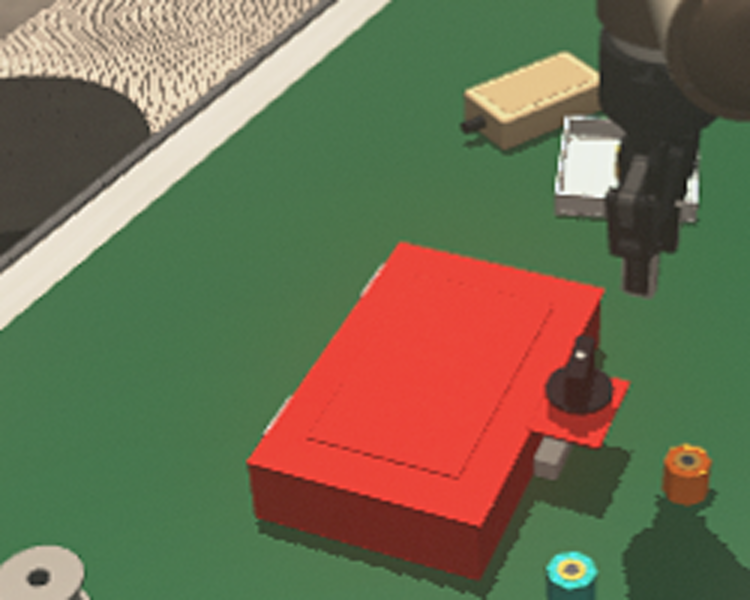

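The lid is shut flat. In the wrist view the knob's bar is at (320,318), slightly counter-clockwise. I'll measure its angle and centre.

```bash
python3 - <<'E'
from h import *
p,im=load('j1'); save('wrist','j1k',(260,240,120,110),6,im)
print(proj(p,[c2w([-108,0,101]),c2w([-108,22,101]),c2w([-108,-22,101]),c2w([-108,0,73])]))
E
```

```text
[[321.09158175 321.63335461]
 [358.00032684 321.64402221]
 [284.16882274 321.54397965]
 [321.00842061 301.75641049]]
```

View pics/j1k.png

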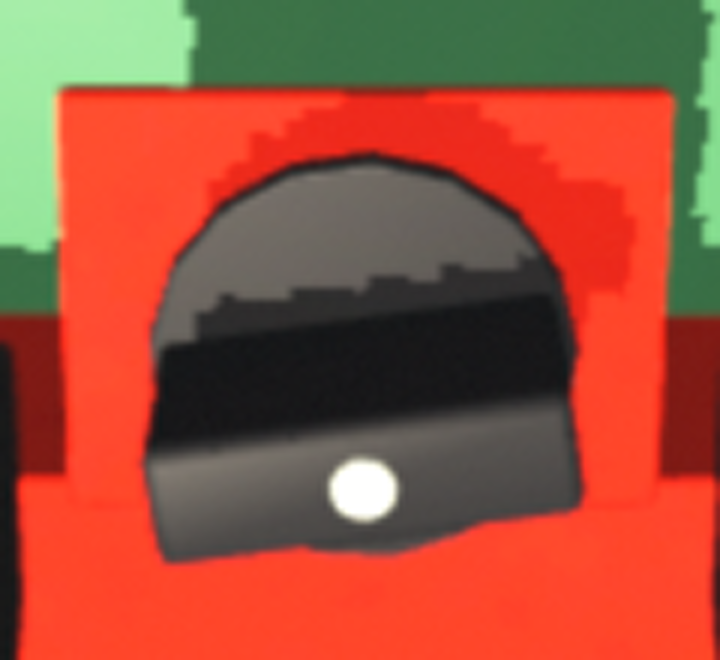

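```bash
python3 - <<'E'
from h import *
st(); go(c2w([-108,0,150]),105.6)
E
```

```text
t 28.62 pos [393.7  64.  202.9] F [-0.5  0.4 -0.5] w 42.7
go [437.9  71.2 150. ] shift [4.48 5.28 0.15] rot [-3.000e-02 -9.824e+01 -6.000e-02] rows>= 15
```

```bash
python3 -m inch '[[0.6,4.5,2,0.15,0,-98.2,0],[0.6,4.5,2,0.15,0,-98.2,0],[0.6,4.5,2,0.15,0,-98.2,0],[0.6,4.5,2,0.15,0,-98.2,0],[0.6,4.5,2,0.15,0,-98.2,0],[0.6,4.5,2,0.15,0,-98.2,0],[0.6,4.5,2,0.15,0,-98.2,0],[0.6,4.5,2,0.15,0,-98.2,0],[0.6,4.5,2,0.15,0,-98.2,0],[0.6,4.5,2,0.15,0,-98.2,0],[0.6,4.5,2,0.15,0,-98.2,0],[0.6,4.5,2,0.15,0,-98.2,0],[0.6,4.5,2,0.15,0,-98.2,0],[0.6,4.5,2,0.15,0,-98.2,0],[0.6,4.5,5.3,0.15,0,-98.2,0],[0.6,4.5,5.3,0.15,0,-98.2,0],[0.6,4.5,5.3,0.15,0,-98.2,0],[0.6,4.5,5.3,0.15,0,-98.2,0]]'
python3 - <<'E'
from h import *
s,M=st(); print(w2c(s['position'])); shot('k1'); go(c2w([-108,0,96]),105.6)
E
```

```text
clock: 30.12
position: [438.3, 71.3, 150.5]
ee_rot: [-0.428, -0.563, 0.564, 0.428]
contact_force: [0.3, 0.9, 0.2]
gripper_width: 51.1
t 30.12 pos [438.3  71.3 150.5] F [0.3 0.9 0.2] w 51.1
[-1.07603981e+02  7.55605934e-02  1.50515959e+02]
go [437.9  71.2  96. ] shift [-0.02  5.5   0.07] rot [ 0.05 -0.   -0.02] rows>= 3
```

View pics/k1.png

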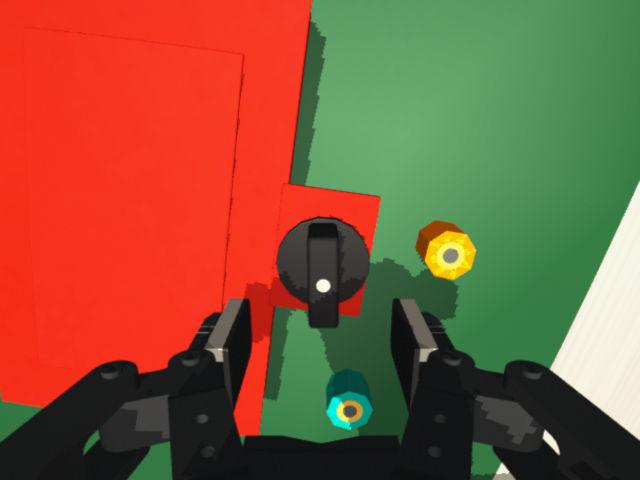

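The bar is aligned with the jaws and its centre dot is at (323,286), on the tool axis. I'll go down and grip it.

```bash
python3 -m inch '[[0.6,0,3,0,0,0,0],[0.6,0,5.4,0,0,0,0],[0.6,0,5.4,0,0,0,0],[0,0,5.4,0,0,0,0],[0,0,5.4,0,0,0,0],[0,0,5.4,0,0,0,0],[0,0,5.4,0,0,0,0],[0,0,5.4,0,0,0,0],[0,0,5.4,0,0,0,0],[0,0,5.4,0,0,0,0]]'
python3 -m inch '[[0,0,0.4,0,0,0,0],[0,0,0.8,0,0,0,0],[0,0,1.2,0,0,0,0],[0,0,1.3,0,0,0,0],[0,0,1.3,0,0,0,0],[0,0,1.3,0,0,0,0]]'
```

```text
clock: 31.0
position: [437.6, 71.8, 96.7]
ee_rot: [0.427, 0.564, -0.563, -0.427]
contact_force: [-3.2, 1.4, 2.7]
gripper_width: 12.8
clock: 31.5
position: [437.9, 71.8, 87.4]
ee_rot: [-0.427, -0.564, 0.564, 0.426]
contact_force: [-16.4, 2.0, 43.3]
gripper_width: 12.7
```

Pushed in 9.3 mm at 43 N. Now the clockwise turn.

```bash
python3 -m inch '[[0,0,0,0,0,7,0],[0,0,0,0,0,14,0],[0,0,0,0,0,21,0],[0,0,0,0,0,28,0],[0,0,0,0,0,35,0],[0,0,0,0,0,42,0],[0,0,0,0,0,49,0],[0,0,0,0,0,56,0],[0,0,0,0,0,63,0],[0,0,0,0,0,70,0],[0,0,0,0,0,77,0],[0,0,0,0,0,84,0],[0,0,0,0,0,91,0],[0,0,0,0,0,95,0],[0,0,0,0,0,95,0],[0,0,0,0,0,95,0]]'
python3 - <<'E'
from h import *
s,M=st(); print(w2c(s['position']), np.degrees(np.arctan2(M[1,0],M[0,0])),s['wrist_torque']); save('side','l1',(270,200,130,110),6)
E
```

```text
clock: 32.83
position: [439.1, 71.0, 87.5]
ee_rot: [0.705, 0.067, -0.066, -0.703]
contact_force: [-10.8, -3.8, 38.9]
gripper_width: 13.0
t 32.83 pos [439.1  71.   87.5] F [-10.8  -3.8  38.9] w 13.0
[-106.87926578   -0.34520612   87.5124583 ] 10.802866003248083 [-1.5214594   3.30685171 -0.00492506]
```

View pics/l1.png

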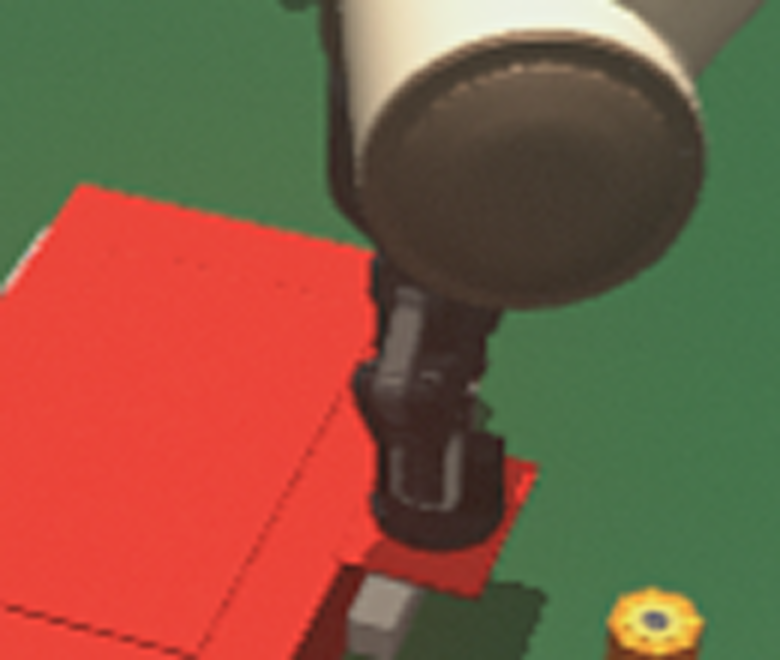

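```bash
python3 -m inch '[[0,0,-0.3,0,0,0,0],[0,0,-0.3,0,0,0,0],[0.5,0,-0.3,0,0,0,0],[0.5,0,-0.3,0,0,0,0],[0.5,0,-0.5,0,0,0,0],[0.5,0,-0.5,0,0,0,0],[0.5,0,-4,0,0,0,0],[0.5,0,-8,0,0,0,0],[0.5,-4,-12,0,0,0,0],[0.5,-6,-14,0,0,0,0],[0.5,-6,-14,0,0,0,0],[0.5,-6,-14,0,0,0,0]]'
python3 - <<'E'
from h import *
s,M=st(); shot('m1'); p,im=load('m1'); save('wrist','m1k',(200,180,240,180),3.3,im); save('side','m1s',(250,100,200,220),3)
save('scene','m1c',(150,150,350,250),2.2)
print(proj(p,[c2w([-108,0,101]),c2w([-108,0,93.5])]))
E
```

```text
clock: 33.88
position: [378.6, 60.9, 225.2]
ee_rot: [-0.703, -0.068, 0.064, 0.705]
contact_force: [-0.1, 0.2, -0.9]
gripper_width: 43.0
t 33.88 pos [378.6  60.9 225.2] F [-0.1  0.2 -0.9] w 43.0
[[319.24004234 326.03990143]
 [319.25099394 320.66943169]]
```

View pics/m1k.png

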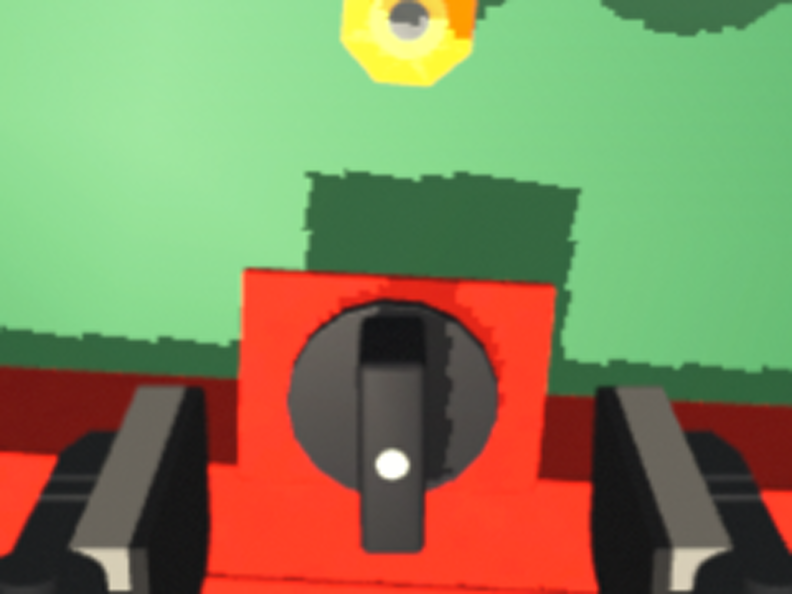

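View pics/m1s.png

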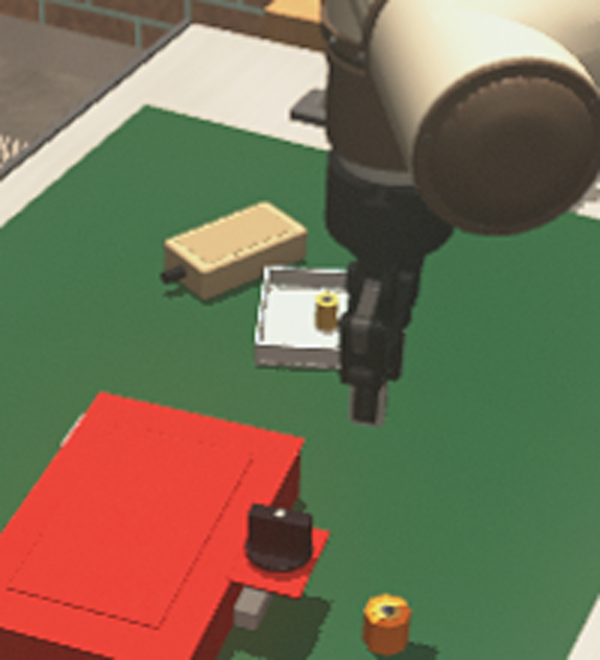

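View pics/m1c.png

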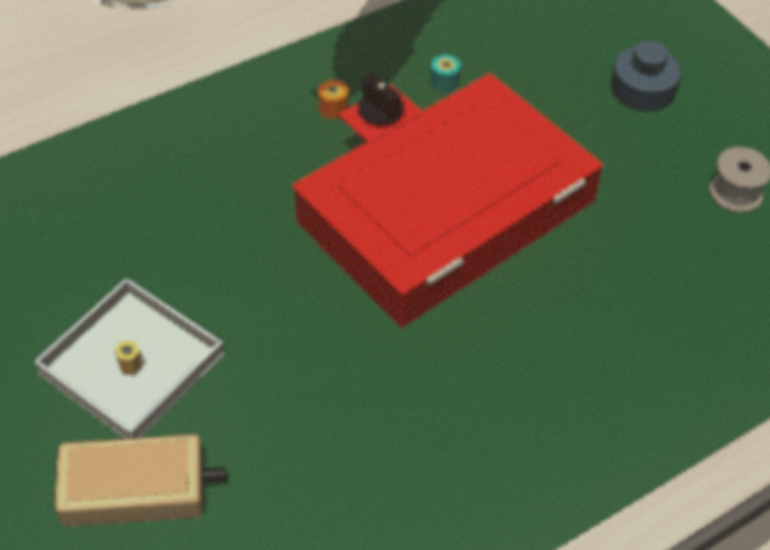

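The knob's dot at (318.5,320.6) matches a model of it held in about 7.5 mm, with the bar along case x. Everything else is in place and nothing is touching the robot.

```bash
python3 - <<'E'
from h import *
st(); print(arm.job_done())
E
```

```text
t 34.03 pos [378.7  60.7 222.3] F [-0.1  0.4 -0.6] w 42.2
the job is handed in; nothing more can be done
None
```

The red case is packed, shut and locked, and the job was handed in at about 34 s with no failed checks. `job_done()` reports no verdict, so the results below come from my own camera and force readings.

- **Standoff:** it stands upright near the middle of the tray in the last scene and side pictures.
- **Holders:** five were present. They lay in one layer, about (33,72), (7,8), (−38,−76), (−38,73) and (30,−78) mm from the case centre. The closest centres were about 68 mm apart against the 48 mm needed, and the wrist and side views agreed to about 3 mm. I measured this before closing the lid and could not see inside afterwards.
- **Lid:** it had sunk slightly further back on its own to about 1.93 rad, but closed normally. It lies flat on the rim, and a final press met 3.4 N with the fingertips at rim height.
- **Knob:** I pushed it in 9.3 mm at about 43 N and turned it to about 1.5 rad. After release it still sat about 7.5 mm in, with its bar along the case's x.
- **Bystanders:** the robot did not touch the power brick, iron weight, solder reel or the orange and turquoise look-alikes.

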